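# Scan the storage bins with the hand scanner

## Robot

A 7-joint arm with a two-finger parallel gripper is mounted at the origin on the work surface. World frame = base frame: x ahead of the robot, y to its left, z up, the work surface at z = 0. Lengths are in m, angles in degrees, forces in N, time in s.
With the tool pointing down it reaches from about 0.425 to 0.825 m from the base axis. Payload 3.6 kg.
Tool frame: the origin (TCP) lies at the very end of the fingers, on their centre line; the grasp point (between the pads) lies 19 mm behind it; z points along the fingers, y is the line along which they close (so a half turn about z gives the same grasp; the last joint's range is limited). The gripper opens to 93 mm and grips with 3 to 60 N. Pads are 15 mm wide; open, the fingers measure 128 mm over their backs; the gripper's body (75 mm by 188 mm) begins 65 mm behind the grasp point.
Start: joints at [-75.201, 35.231, -0.722, 81.555, 0.464, 63.22, -2.315], TCP at [0.183, 0.624, 0.219] pointing down, gripper open.
Joint ranges: [-178.69, 178.69], [-17.37, 117.87], [-77.05, 75.6], [15.02, 138.74], [-78.02, 258.01], [0.78, 113.62], [-162.83, 162.83]. Speed limits (degrees/s): [159.86, 159.86, 180, 180, 180, 180, 180].

## Interface

Orientations are given as a 3x3 rotation matrix whose columns are the frame's x, y, z axes.
In Python, from workcell import ctrl, eyes gives the robot as it stands. The module is installed in compiled form; this text tells all that it offers.
- The arm moves only by the tool drive_tool, never from a script. Its argument "targets" is a list of rows, each a list of 7 numbers: the shift along the tool's x, y, z as a fraction of full scale, then the turn, a rotation vector about the tool's x, y, z as a fraction of full scale, then the opening, from 0 (shut) to 1 (fully open). A call has exactly 5 rows; each row is the pose to reach, as a shift and turn from the pose commanded when the call began, along the tool's axes at that moment; what a row does not reach only later rows make up. Full scale, the value 1, is 0.6 m for a shift and pi/4 rad for a turn. A row lasts 1/10 s, in which the tool goes at most 50 mm and 8.59 degrees, less where a joint would pass 70% of its speed; a pose out of reach is approached as far as the arm can. A call with a number of a shift or a turn outside -1 to 1 is refused whole. A call with a gripper value outside its range is refused whole. The fingers move at their own pace and stop on an object; "force" is the grip in N (left out, the last holds). Time passes only in rows, so rows that repeat a pose let the fingers close, or fill a call up. It gives the time, the measured TCP pose, the force, the opening and the grip force at its end, in the units of the state.
- ctrl.read_state(): the state, without advancing time (a new reading comes with each control period).
- eyes.snapshot(name): name is "scene" or "side" or "wrist"; returns the picture (420x560x3 uint8, blue, green, red); there is no depth.
- eyes.camera_info(name): a dict with "intrinsics" (3x3 intrinsics, pixels), "world_from_camera" (4x4, takes a point from camera to world coordinates); the wrist camera has in their place "mount" (4x4, takes a point from camera to tool coordinates, whose origin is the TCP and whose axes are the flange's). Camera axes: x right, y up, looking along -z (the intrinsics and any distortion apply to the point x, -y, -z); pixel columns grow to the right and rows downward; lengths in m; the calibration is good to about 2 mm. A picture is of the moment at which its call begins: read the wrist's pose just before it. camera_info takes no time and is no camera call.
- ctrl.job_done(): hands the job in; it is judged then, once.
The state is a dict: "t": time; "joint_positions": joint angles; "joint_vel": joint speeds; "joint_torque": joint torques, N m; "ee_pos": TCP position; "eef_rot": TCP orientation; "force": force on the tool from outside, world axes, zero at the start; "torque": the same for the moment, N m; "gripper_width": finger opening in m; "grip_force": force on a finger pad.
Only numpy, scipy, OpenCV 4.12 (cv2) and the standard library are available. Lean on these libraries where they do the work, as an engineer would, in place of code of your own. Each camera call takes 0.05 s, during which the arm holds its last target. There are 200 camera calls.

## Task

Do the stock count of the storage bins. Open the count on the terminal by pressing the small keys one at a time: left, then right, then middle (as the robot sees them). Then pick up the scanner and scan every bin's barcode label in turn, from the largest bin to the smallest, holding the scanner still for three seconds squarely in front of each label and about 8 cm from it, without bumping the bins; lay the scanner back flat in the middle of its dock, close the count with the large key and then the middle small key, and leave the bins, mug and bowl standing where they are.

Things in the scene. Friction and masses are not known exactly. Their poses are not given: they have to be found in the camera images.
- bin_1: The largest of up to four white plastic storage bins with an orange sloping lid (two to four stand there; absent ones read None). Loose. 120 mm wide (y), 130 mm deep (x), 181 mm high at the back, 120 mm at the front edge. Origin: centre of the underside; z up; its front looks along its own -x.
- bin_1_label (a point): Middle of the barcode label (paper with black bars, 56 x 40 mm) on that bin's lid. The lid slopes down 30 degrees towards the bin's -x, so the label looks along the bin's (-0.5, 0, 0.87). The lid's back edge is 30 mm higher than this point and 53 mm behind it.
- bin_2: The second largest of up to four white plastic storage bins with an orange sloping lid (two to four stand there; absent ones read None). Loose. 105 mm wide (y), 130 mm deep (x), 156 mm high at the back, 95 mm at the front edge. Origin: centre of the underside; z up; its front looks along its own -x.
- bin_2_label (a point): Middle of the barcode label (paper with black bars, 56 x 40 mm) on that bin's lid. The lid slopes down 30 degrees towards the bin's -x, so the label looks along the bin's (-0.5, 0, 0.87). The lid's back edge is 30 mm higher than this point and 53 mm behind it.
- bin_3: The second smallest of up to four white plastic storage bins with an orange sloping lid (two to four stand there; absent ones read None). Loose. 90 mm wide (y), 130 mm deep (x), 131 mm high at the back, 70 mm at the front edge. Origin: centre of the underside; z up; its front looks along its own -x.
- bin_3_label (a point): Middle of the barcode label (paper with black bars, 56 x 40 mm) on that bin's lid. The lid slopes down 30 degrees towards the bin's -x, so the label looks along the bin's (-0.5, 0, 0.87). The lid's back edge is 30 mm higher than this point and 53 mm behind it.
- bin_4: The smallest of up to four white plastic storage bins with an orange sloping lid (two to four stand there; absent ones read None). Loose. 75 mm wide (y), 130 mm deep (x), 106 mm high at the back, 45 mm at the front edge. Origin: centre of the underside; z up; its front looks along its own -x.
- bin_4_label (a point): Middle of the barcode label (paper with black bars, 56 x 40 mm) on that bin's lid. The lid slopes down 30 degrees towards the bin's -x, so the label looks along the bin's (-0.5, 0, 0.87). The lid's back edge is 30 mm higher than this point and 53 mm behind it.
- scanner: Loose grey hand scanner, 0.2 kg, lying flat on its dock. Origin: underside of the handle below the grip place; +x to the head, z up. Handle: straight bar 30 mm wide (y), 34 mm high, x = -75 to 62 mm; balances near the origin, grip it there across y. Head: slanting block, 56 mm wide, x = 45 to 100 mm, top 67 mm up. Two rubber feet 56 mm wide, 10 mm high, x = -75 to -49 and 36 to 62 mm.
- scanner_window (a point): Middle of the scanner's black window, at (85, 0, 16) mm in its frame. It scans along the scanner's (0.5, 0, -0.87), forwards and 60 degrees down: with the handle level and the scanner's +x the same way as a bin's +x, it looks squarely at that bin's label.
- scanner_spot (a point): The scanner's aim point, 80 mm out from the window along the scanning direction, at (125, 0, -53) mm in the scanner's frame: to scan, bring this point onto the label's middle (25 mm is close enough).
- dock: Fixed grey plate with a black rubber top, 230 mm (its x) x 140 mm (its y) x 12 mm thick, on which the scanner lies along the plate's x. Origin: centre of the underside, on the shelf.
- terminal: Fixed white terminal, a box 130 mm (x) x 200 mm (y) x 35 mm high with four grey spring keys on top. Origin: centre of the underside; its front (-x) is turned to the robot within 0.3 rad. Three small keys (28 mm across) in a row along y at its far side, 62 mm apart; one large key (44 mm across) in the middle, nearer the robot.
- mug: Blue enamel mug, 84 mm across, 85 mm high, a bystander. Origin: centre of the underside.
- bowl: Clear glass bowl, 150 mm across, 60 mm high, a bystander. Origin: centre of the underside.
- key_left (a joint): Travel of the left one (+y end) of the row of small keys as seen from the robot, m: 0 up, 0.006 fully down; spring, 5 N fully down; counts as pressed from 0.0042.
- key_left_top (a point): Centre of the top face of the left one (+y end) of the row of small keys as seen from the robot; it moves down with the key.
- key_right (a joint): Travel of the right one (-y end) of the row of small keys as seen from the robot, m: 0 up, 0.006 fully down; spring, 5 N fully down; counts as pressed from 0.0042.
- key_right_top (a point): Centre of the top face of the right one (-y end) of the row of small keys as seen from the robot; it moves down with the key.
- key_middle (a joint): Travel of the middle one of the row of small keys, m: 0 up, 0.006 fully down; spring, 5 N fully down; counts as pressed from 0.0042.
- key_middle_top (a point): Centre of the top face of the middle one of the row of small keys; it moves down with the key.
- key_large (a joint): Travel of the large key, m: 0 up, 0.006 fully down; spring, 5 N fully down; counts as pressed from 0.0042.
- key_large_top (a point): Centre of the top face of the large key; it moves down with the key.
Mind the look-alikes: they are no part of the job. Leave any pink look-alike of the bin_2 alone.

How it is judged:
By the outcome, as a careful person would: the job done as asked, in the order asked, and still so for the second after the job is handed in, with the robot touching nothing.
Of bin_1, bin_2, bin_3, bin_4 only 2 to 4 are there at a start; the rules pass over those that are not, and their reading is None.
At some moment in a run one of bin_1, bin_2, bin_3, bin_4, scanner may be knocked a few centimetres aside while the robot is not near it.
It also fails if it takes over 210 s, if anything falls off the work surface, if the arm or the gripper's body presses on something with over 40 N, if the wrist force passes 120 N, or if a joint passes its speed limit or range.

## Working session

There is one attempt and no reset: what is moved stays moved. The work goes in short steps, Python scripts to look and compute and a tool call to move; the robot and the scene stay as the last step left them, time stands still between calls to the robot, and variables do not carry over. Pictures are saved under pics/ and viewed, at most 14 in all, crops included, and the job is handed in when it is done.

Besides the shell and the picture viewer there is one more tool, called after "Call:" in YAML: its name, and indented under it one key for each argument. drive_tool: Moves the arm, as the interface text tells. Shift numbers are shares of 0.6 m and turn numbers shares of pi/4 rad, none past 1 either way. Its arguments: {"type":"object","properties":{"targets":{"type":"array"},"force":{"type":"number"}},"required":["targets"]}

```bash
mkdir -p pics
cat > h.py <<'E'
import numpy as np, cv2
from workcell import ctrl, eyes
def cam(n):
    i=eyes.camera_info(n)
    return i
def grab(n,f):
    s=ctrl.read_state(); im=eyes.snapshot(n); cv2.imwrite('pics/'+f,im); return s,im
E
python3 - <<'E'
from h import *
for n in ["scene","side","wrist"]:
    s,im=grab(n,n+"0.png"); i=cam(n); print(n,{k:np.round(v,4).tolist() if not isinstance(v,(str,dict)) else v for k,v in i.items()})
a=cv2.imread('pics/scene0.png');b=cv2.imread('pics/side0.png')
s=ctrl.read_state(); print(s)
E
```

```text
scene {'intrinsics': [[380.6634, 0.0, 272.1116], [0.0, 380.6634, 213.5766], [0.0, 0.0, 1.0]], 'world_from_camera': [[0.6575, -0.6174, 0.4319, 1.1106], [0.7533, 0.5513, -0.3587, -0.4777], [-0.0166, 0.5612, 0.8275, 1.1999], [0.0, 0.0, 0.0, 1.0]]}
side {'intrinsics': [[488.786, 0.0, 279.7064], [0.0, 488.786, 207.1538], [0.0, 0.0, 1.0]], 'world_from_camera': [[-0.996, 0.0598, -0.0663, 0.4293], [-0.0878, -0.5216, 0.8487, 1.2527], [0.0162, 0.8511, 0.5248, 0.8797], [0.0, 0.0, 0.0, 1.0]]}
wrist {'intrinsics': [[293.8132, 0.0, 276.8404], [0.0, 293.8132, 203.0195], [0.0, 0.0, 1.0]], 'mount': [[0.0, 0.9628, 0.2704, 0.0758], [1.0, 0.0, -0.0001, -0.001], [-0.0001, 0.2704, -0.9628, -0.1655], [0.0, 0.0, 0.0, 1.0]]}
{'t': 0.15, 'joint_positions': array([-75.19807582,  35.27551335,  -0.72253724,  81.61697078,
         0.46591286,  63.21930133,  -2.31411146]), 'joint_vel': array([ 0.01548506, -0.11736991, -0.00589483, -0.18399263, -0.01815364,
        0.0315087 , -0.05585426]), 'joint_torque': array([ 8.86174093e-04, -4.59347034e+01,  2.09691189e-01, -1.65942979e+01,
       -6.09973515e-02,  1.81523367e-02,  1.74519137e-04]), 'ee_pos': array([0.18248745, 0.62325235, 0.2177776 ]), 'eef_rot': array([[-9.59729673e-01,  2.80924750e-01, -4.88958867e-04],
       [ 2.80925172e-01,  9.59727917e-01, -1.83634324e-03],
       [-4.66067912e-05, -1.89975395e-03, -9.99998194e-01]]), 'force': array([ 0.16506627,  0.72652093, -0.35740076]), 'torque': array([-0.05448039, -0.05818337, -0.02104367]), 'grip_force': 0.0, 'gripper_width': 0.09300796464622602}
```

View pics/scene0.png

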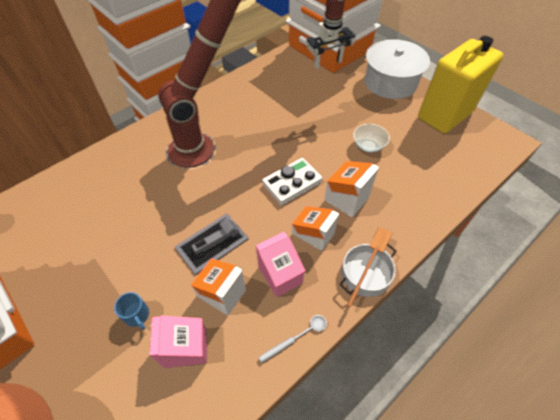

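View pics/side0.png

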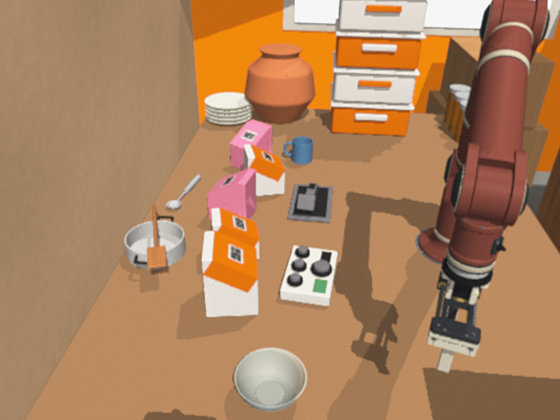

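The scene view shows white/orange bins at (352,185), (316,225) and (220,285), and pink look-alikes at (280,262) and (180,340). The terminal is at (293,180), the dock with the scanner at (212,242), the mug at (132,310) and the bowl at (371,139). The side view agrees. Only the orange-lidded bins count, so I'll confirm them in enlarged crops.

Run:
```python
import cv2
a=cv2.imread('pics/scene0.png');b=cv2.imread('pics/side0.png')
cv2.imwrite('pics/c1.png',cv2.resize(a[130:322,160:400],None,fx=3.125,fy=3.125,interpolation=cv2.INTER_CUBIC))
cv2.imwrite('pics/c2.png',cv2.resize(b[130:320,190:350],None,fx=3.125,fy=3.125,interpolation=cv2.INTER_CUBIC))
```

```text
(no output)
```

View pics/c1.png

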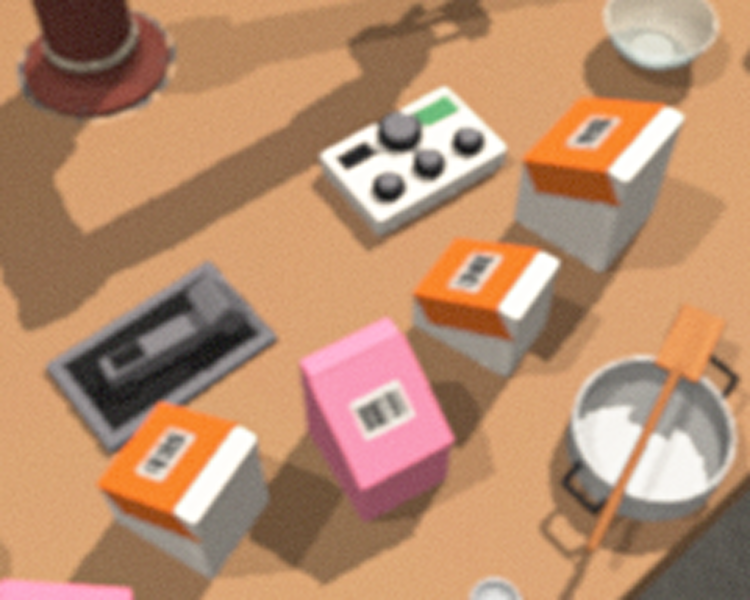

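View pics/c2.png

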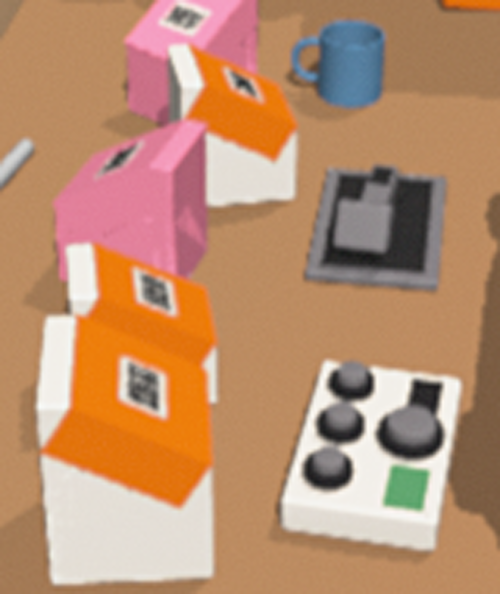

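```bash
cat >> h.py <<'E'
def ray(n,px,s=None):
    i=eyes.camera_info(n); K=np.array(i['intrinsics'])
    if n=='wrist':
        T=np.eye(4); T[:3,:3]=s['eef_rot']; T[:3,3]=s['ee_pos']; T=T@np.array(i['mount'])
    else: T=np.array(i['world_from_camera'])
    d=np.linalg.solve(K,[px[0],px[1],1]); d=T[:3,:3]@(d*[1,-1,-1])
    return T[:3,3],d/np.linalg.norm(d)
def tri(rs):
    A=0;b=0
    for o,d in rs:
        P=np.eye(3)-np.outer(d,d); A=A+P; b=b+P@o
    x=np.linalg.solve(A,b); return x,[np.linalg.norm((np.eye(3)-np.outer(d,d))@(x-o)) for o,d in rs]
def plane(n,px,z,s=None):
    o,d=ray(n,px,s); return o+d*(z-o[2])/d[2]
E
cat > m1.py <<'E'
from h import *
c1=lambda p:(160+p[0]/3.125,130+p[1]/3.125)
c2=lambda p:(190+p[0]/3.125,130+p[1]/3.125)
D={'A':((595,132),(143,388)),'B':((474,271),(155,289)),'C':((165,455),(243,85)),
'kl':((468,138),(328,464)),'km':((429,160),(340,419)),'kr':((389,184),(352,377)),'kL':((400,128),(410,426)),
'pink':((382,410),(120,158))}
for k,(p,q) in D.items():
    x,e=tri([ray('scene',c1(p)),ray('side',c2(q))]); print(k,x.round(4),np.round(e,4))
for k,p,q,z in [('A',(610,180),(660,103),.181),('B',(500,318),(540,252),.131),('C',(178,522),(235,430),.131),('B',(500,318),(540,252),.106),('C',(178,522),(235,430),.106)]:
    a=plane('scene',c1(p),z);b=plane('scene',c1(q),z);v=b-a
    print(k,a.round(3),b.round(3),'w',np.linalg.norm(v).round(3),'yaw',np.degrees(np.arctan2(-v[0],v[1])).round(1))
P=[plane('scene',c1(p),.012) for p in [(48,370),(208,263),(275,335),(112,447)]]
Q=[plane('side',c2(p),.012) for p in [(335,168),(446,180),(436,288),(306,276)]]
print(np.round(P,3),np.mean(P,0),np.round(Q,3),np.mean(Q,0))
P=[plane('scene',c1(p),.035) for p in [(320,157),(445,88),(508,150),(378,222)]]
print(np.round(P,3),np.mean(P,0))
E
python3 m1.py
```

```text
A [0.6118 0.3044 0.1492] [0.0025 0.0025]
B [0.6366 0.0918 0.1011] [0.0017 0.0017]
C [ 0.5982 -0.3001  0.1224] [0.0022 0.0022]
kl [0.4644 0.2562 0.0455] [0.0012 0.0012]
km [0.4577 0.1951 0.046 ] [0.0012 0.0012]
kr [0.4511 0.1329 0.0455] [0.0023 0.0023]
kL [0.3967 0.2018 0.0486] [0.0014 0.0014]
pink [ 0.7048 -0.1079  0.1258] [0.0026 0.0026]
A [0.686 0.243 0.181] [0.649 0.367 0.181] w 0.13 yaw 16.4
B [0.712 0.055 0.131] [0.681 0.147 0.131] w 0.097 yaw 18.3
C [ 0.669 -0.333  0.131] [ 0.629 -0.233  0.131] w 0.107 yaw 21.8
B [0.702 0.068 0.106] [0.671 0.162 0.106] w 0.099 yaw 18.3
C [ 0.659 -0.329  0.106] [ 0.618 -0.227  0.106] w 0.11 yaw 21.8
[[ 0.374 -0.319  0.012]
 [ 0.378 -0.093  0.012]
 [ 0.51  -0.096  0.012]
 [ 0.502 -0.319  0.012]] [ 0.44104681 -0.20681095  0.012     ] [[ 0.489 -0.321  0.012]
 [ 0.359 -0.307  0.012]
 [ 0.371 -0.077  0.012]
 [ 0.506 -0.084  0.012]] [ 0.43143594 -0.19725846  0.012     ]
[[0.358 0.103 0.035]
 [0.379 0.3   0.035]
 [0.507 0.287 0.035]
 [0.482 0.09  0.035]] [0.43142671 0.19485709 0.035     ]
```

Label heights (triangulated z 0.149, 0.122, 0.101) give:
- (352,185) is bin_1.
- (220,285) is bin_2.
- (316,225) is bin_3.
- bin_4 is absent.
- Pink (280,262) and (180,340) are the look-alikes to leave alone.

I'm moving to the keys now.

Call:
drive_tool:
  targets:
    - [-0.31, -0.23, 0, 0, 0, -0.362, 0]
    - [-0.31, -0.23, 0, 0, 0, -0.362, 0]
    - [-0.31, -0.23, 0, 0, 0, -0.362, 0]
    - [-0.31, -0.23, 0, 0, 0, -0.362, 0]
    - [-0.31, -0.23, 0, 0, 0, -0.362, 0]
  force: 20

```text
t: 0.65
ee_pos: [0.3253, 0.4349, 0.2185]
eef_rot: [[-1.0, 0.005, 0.001], [0.005, 1.0, -0.003], [-0.001, -0.003, -1.0]]
force: [0.0, -0.8, 0.0]
gripper_width: 0.0578
grip_force: 0.0
```

Call:
drive_tool:
  targets:
    - [-0.05, -0.065, 0, 0, 0, 0, 0]
    - [-0.1, -0.13, 0, 0, 0, 0, 0]
    - [-0.15, -0.195, 0.03, 0, 0, 0, 0]
    - [-0.19, -0.25, 0.07, 0, 0, 0, 0]
    - [-0.23, -0.305, 0.11, 0, 0, 0, 0]

```text
t: 1.15
ee_pos: [0.4615, 0.2541, 0.1522]
eef_rot: [[-1.0, 0.001, 0.001], [0.001, 1.0, 0.0], [-0.001, 0.0, -1.0]]
force: [1.2, 0.2, 0.6]
gripper_width: 0.0176
grip_force: 0.0
```

Call:
drive_tool:
  targets:
    - [-0.005, 0, 0.075, 0, 0, 0, 0]
    - [-0.005, 0, 0.14, 0, 0, 0, 0]
    - [-0.005, 0, 0.16, 0, 0, 0, 0]
    - [-0.005, 0, 0.175, 0, 0, 0, 0]
    - [-0.005, 0, 0.18, 0, 0, 0, 0]

```text
t: 1.65
ee_pos: [0.4614, 0.2541, 0.0503]
eef_rot: [[-1.0, 0.001, -0.004], [0.001, 1.0, -0.005], [0.004, -0.005, -1.0]]
force: [-14.0, -10.0, 58.4]
gripper_width: 0.0003
grip_force: 29.0
```

Call:
drive_tool:
  targets:
    - [0, 0, 0.002, 0, 0, 0, 0]
    - [0, 0, 0.004, 0, 0, 0, 0]
    - [0, 0, 0.006, 0, 0, 0, 0]
    - [0, 0, 0.008, 0, 0, 0, 0]
    - [0, 0, 0.008, 0, 0, 0, 0]

```text
t: 2.15
ee_pos: [0.4614, 0.2541, 0.0501]
eef_rot: [[-1.0, 0.001, -0.002], [0.001, 1.0, -0.003], [0.002, -0.003, -1.0]]
force: [-17.4, -11.8, 69.6]
gripper_width: 0.0005
grip_force: 34.6
```

The key bottomed at z≈0.050, so key tops are about 10 mm higher than I estimated. I'll back off and press the next key gently.

Call:
drive_tool:
  targets:
    - [0, 0, -0.06, 0, 0, 0, 0]
    - [0, -0.02, -0.06, 0, 0, 0, 0]
    - [0.01, -0.08, -0.06, 0, 0, 0, 0]
    - [0.02, -0.15, -0.06, 0, 0, 0, 0]
    - [0.022, -0.205, -0.06, 0, 0, 0, 0]

```text
t: 2.65
ee_pos: [0.4495, 0.1313, 0.0766]
eef_rot: [[-1.0, -0.0, 0.001], [-0.0, 1.0, -0.001], [-0.001, -0.001, -1.0]]
force: [1.4, -0.2, 0.7]
gripper_width: 0.0004
grip_force: 0.0
```

Call:
drive_tool:
  targets:
    - [0, 0, 0.01, 0, 0, 0, 0]
    - [0, 0, 0.02, 0, 0, 0, 0]
    - [0, 0, 0.03, 0, 0, 0, 0]
    - [0, 0, 0.036, 0, 0, 0, 0]
    - [0, 0, 0.041, 0, 0, 0, 0]

```text
t: 3.15
ee_pos: [0.4504, 0.1349, 0.0512]
eef_rot: [[-1.0, -0.002, 0.001], [-0.002, 1.0, 0.001], [-0.001, 0.001, -1.0]]
force: [-1.8, 0.9, 12.4]
gripper_width: 0.0006
grip_force: 7.1
```

Call:
drive_tool:
  targets:
    - [0, 0, 0.001, 0, 0, 0, 0]
    - [0, 0, 0.001, 0, 0, 0, 0]
    - [0, 0, 0.001, 0, 0, 0, 0]
    - [0, 0, 0.001, 0, 0, 0, 0]
    - [0, 0, 0.001, 0, 0, 0, 0]

```text
t: 3.65
ee_pos: [0.4504, 0.1349, 0.0513]
eef_rot: [[-1.0, -0.002, 0.001], [-0.002, 1.0, 0.002], [-0.001, 0.002, -1.0]]
force: [-1.0, 1.2, 6.8]
gripper_width: 0.0005
grip_force: 3.6
```

Call:
drive_tool:
  targets:
    - [0, 0, -0.042, 0, 0, 0, 0]
    - [0, 0.02, -0.042, 0, 0, 0, 0]
    - [-0.012, 0.08, -0.042, 0, 0, 0, 0]
    - [-0.012, 0.103, -0.042, 0, 0, 0, 0]
    - [-0.012, 0.103, -0.042, 0, 0, 0, 0]

```text
t: 4.15
ee_pos: [0.4563, 0.1982, 0.0752]
eef_rot: [[-1.0, -0.006, -0.001], [-0.006, 1.0, 0.001], [0.001, 0.001, -1.0]]
force: [-0.6, -1.0, -0.0]
gripper_width: 0.0007
grip_force: 0.0
```

Call:
drive_tool:
  targets:
    - [0, 0, 0.01, 0, 0, 0, 0]
    - [0, 0, 0.02, 0, 0, 0, 0]
    - [0, 0, 0.03, 0, 0, 0, 0]
    - [0, 0, 0.036, 0, 0, 0, 0]
    - [0, 0, 0.041, 0, 0, 0, 0]

```text
t: 4.65
ee_pos: [0.4569, 0.1932, 0.051]
eef_rot: [[-1.0, 0.002, -0.001], [0.002, 1.0, -0.002], [0.001, -0.002, -1.0]]
force: [-2.8, -5.0, 22.6]
gripper_width: 0.0006
grip_force: 11.5
```

Call:
drive_tool:
  targets:
    - [0, 0, 0.001, 0, 0, 0, 0]
    - [0, 0, 0.001, 0, 0, 0, 0]
    - [0, 0, 0.001, 0, 0, 0, 0]
    - [0, 0, 0.001, 0, 0, 0, 0]
    - [0, 0, 0.001, 0, 0, 0, 0]

```text
t: 5.15
ee_pos: [0.4569, 0.1931, 0.0513]
eef_rot: [[-1.0, 0.002, -0.001], [0.002, 1.0, -0.002], [0.001, -0.002, -1.0]]
force: [-1.8, -3.4, 8.7]
gripper_width: 0.0005
grip_force: 4.3
```

Call:
drive_tool:
  targets:
    - [0, 0, -0.05, 0, 0, 0, 0]
    - [0, 0, -0.12, 0, 0, 0, 0.5]
    - [0, 0, -0.2, 0, 0, 0, 1]
    - [0, 0, -0.28, 0, 0, 0, 1]
    - [0, 0, -0.33, 0, 0, 0, 1]

```text
t: 5.65
ee_pos: [0.4583, 0.1954, 0.2522]
eef_rot: [[-1.0, 0.001, 0.005], [0.001, 1.0, 0.003], [-0.005, 0.003, -1.0]]
force: [1.5, 0.4, 0.4]
gripper_width: 0.0282
grip_force: 0.0
```

Call:
drive_tool:
  targets:
    - [0, -0.08, 0, 0, 0, -0.18, 1]
    - [0, -0.16, 0, 0, 0, -0.36, 1]
    - [0, -0.24, 0, 0, 0, -0.54, 1]
    - [0, -0.32, 0, 0, 0, -0.72, 1]
    - [0, -0.4, 0, 0, 0, -0.9, 1]

```text
t: 6.15
ee_pos: [0.4573, -0.0295, 0.2486]
eef_rot: [[-0.786, -0.619, 0.001], [-0.619, 0.786, 0.0], [-0.0, -0.0, -1.0]]
force: [1.1, -0.3, -0.6]
gripper_width: 0.0678
grip_force: 0.0
```

Call:
drive_tool:
  targets:
    - [0.04, -0.035, 0, 0, 0, -0.18, 1]
    - [0.08, -0.07, 0, 0, 0, -0.36, 1]
    - [0.12, -0.105, 0, 0, 0, -0.54, 1]
    - [0.16, -0.14, 0, 0, 0, -0.72, 1]
    - [0.198, -0.175, 0, 0, 0, -0.9, 1]

```text
t: 6.65
ee_pos: [0.4309, -0.1572, 0.2425]
eef_rot: [[-0.328, -0.944, -0.023], [-0.944, 0.329, -0.0], [0.008, 0.022, -1.0]]
force: [-0.3, 0.3, -0.5]
gripper_width: 0.093
grip_force: 0.0
```

Call:
drive_tool:
  targets:
    - [0, 0, 0, 0, 0, -0.1, 1]
    - [0, 0, 0, 0, 0, -0.156, 1]
    - [0, 0, 0, 0, 0, -0.156, 1]
    - [0, 0, 0, 0, 0, -0.156, 1]
    - [0, 0, 0, 0, 0, -0.156, 1]

```text
t: 7.15
ee_pos: [0.4313, -0.1564, 0.2425]
eef_rot: [[-0.213, -0.977, -0.023], [-0.977, 0.213, 0.0], [0.005, 0.023, -1.0]]
force: [1.2, 0.6, -0.2]
gripper_width: 0.0934
grip_force: 0.0
```

Run:
```python
from h import *
s,im=grab('wrist','w1.png'); np.save('w1.npy',np.r_[s['ee_pos'],s['eef_rot'].ravel()]); print(s['t'],s['ee_pos'],s['eef_rot'],s['joint_positions'].round(1),s['force'])
```

```text
7.15 [ 0.43127554 -0.15639899  0.24246117] [[-2.13414885e-01 -9.76679546e-01 -2.34766241e-02]
 [-9.76949391e-01  2.13471012e-01  1.18024205e-04]
 [ 4.89630687e-03  2.29606617e-02 -9.99724379e-01]] [ 51.6  23.3 -48.4 107.8  20.2  59.3 162.2] [ 1.23772695  0.64614994 -0.17558457]
```

View pics/w1.png

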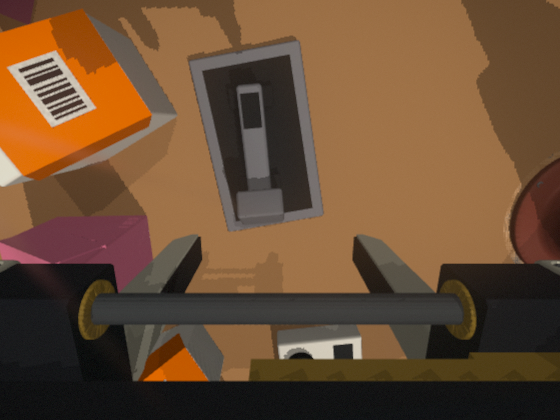

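The wrist view shows the dock with corners (189,60), (299,39), (323,213) and (228,231). The scanner's tail is at (250,86) and its head at (260,205), toward +y. The bin_2 label is at (52,88). Joint 7 reached its end stop, so I'll grasp with tool x along scanner +x instead.

```bash
cat > m2.py <<'E'
from h import *
v=np.load('w1.npy'); s={'ee_pos':v[:3],'eef_rot':v[3:].reshape(3,3)}
P=lambda p,z:plane('wrist',p,z,s)
D=np.array([P(p,.012) for p in [(189,60),(299,39),(323,213),(228,231)]]); print('dock',D.round(3),D.mean(0).round(4))
x=(D[2]+D[3]-D[0]-D[1])/2; print('dock yaw',np.degrees(np.arctan2(x[1],x[0])),np.linalg.norm(x))
a,b=P((250,86),.046),P((259.5,179),.046); u=b-a; print('handle',a.round(4),b.round(4),np.degrees(np.arctan2(u[1],u[0])),np.linalg.norm(u))
h=P((260,218),.02);print('head front low',h)
for p,q,z in [((95,106),(54,52),.116),((49,125),(9,67),.136)]:
    w=P(p,z)-P(q,z); print('bin2 yaw',np.degrees(np.arctan2(-w[0],w[1])),np.linalg.norm(w))
c1=(160+165/3.125,130+455/3.125); c2=(190+243/3.125,130+85/3.125)
print(tri([ray('wrist',(52,88),s),ray('scene',c1),ray('side',c2)]), tri([ray('wrist',(52,88),s),ray('scene',c1)]),P((52,88),.126))
E
python3 m2.py
```

```text
dock [[ 0.499 -0.323  0.012]
 [ 0.362 -0.318  0.012]
 [ 0.372 -0.093  0.012]
 [ 0.51  -0.096  0.012]] [ 0.4355 -0.2074  0.012 ]
dock yaw 87.39623619247794 0.22592843045896624
handle [ 0.4316 -0.2742  0.046 ] [ 0.4458 -0.1661  0.046 ] 82.51686014307994 0.1089840937670799
head front low [ 0.45966024 -0.10781795  0.02      ]
bin2 yaw 19.67909890286837 0.05378172487168614
bin2 yaw 14.117952612887436 0.05232535073922549
(array([ 0.59930391, -0.30004954,  0.12371464]), [np.float64(0.00177468103758712), np.float64(0.0017764233975129265), np.float64(0.0030768784518342665)]) (array([ 0.60128378, -0.30012057,  0.12405088]), [np.float64(0.0002888590257749401), np.float64(0.0002888590257749876)]) [ 0.59993251 -0.29991614  0.126     ]
```

Call:
drive_tool:
  targets:
    - [0, 0, 0, 0, 0, 0.18, 1]
    - [0, 0, 0, 0, 0, 0.36, 1]
    - [0, 0, 0, 0, 0, 0.54, 1]
    - [0, 0, 0, 0, 0, 0.72, 1]
    - [0, 0, 0, 0, 0, 0.9, 1]

```text
t: 7.7
ee_pos: [0.4315, -0.1561, 0.2427]
eef_rot: [[-0.799, -0.6, -0.023], [-0.6, 0.8, -0.0], [0.018, 0.014, -1.0]]
force: [0.2, 0.4, -0.6]
gripper_width: 0.0926
grip_force: 0.0
```

Call:
drive_tool:
  targets:
    - [0, 0, 0, 0, 0, 0.18, 1]
    - [0, 0, 0, 0, 0, 0.36, 1]
    - [0, 0, 0, 0, 0, 0.54, 1]
    - [0, 0, 0, 0, 0, 0.72, 1]
    - [0, 0, 0, 0, 0, 0.9, 1]

```text
t: 8.2
ee_pos: [0.4315, -0.156, 0.2428]
eef_rot: [[-0.998, 0.063, -0.023], [0.063, 0.998, -0.0], [0.023, -0.002, -1.0]]
force: [0.3, 0.3, 0.5]
gripper_width: 0.0929
grip_force: 0.0
```

Call:
drive_tool:
  targets:
    - [0, 0, 0, 0, 0, 0.18, 1]
    - [0, 0, 0, 0, 0, 0.36, 1]
    - [0, 0, 0, 0, 0, 0.54, 1]
    - [0, 0, 0, 0, 0, 0.72, 1]
    - [0, 0, 0, 0, 0, 0.9, 1]

```text
t: 8.7
ee_pos: [0.4315, -0.156, 0.2428]
eef_rot: [[-0.718, 0.696, -0.023], [0.696, 0.718, -0.0], [0.016, -0.016, -1.0]]
force: [0.1, -0.4, 0.7]
gripper_width: 0.0931
grip_force: 0.0
```

Call:
drive_tool:
  targets:
    - [0, 0, 0, 0, 0, 0.18, 1]
    - [0, 0, 0, 0, 0, 0.36, 1]
    - [0, 0, 0, 0, 0, 0.54, 1]
    - [0, 0, 0, 0, 0, 0.72, 1]
    - [0, 0, 0, 0, 0, 0.9, 1]

```text
t: 9.2
ee_pos: [0.4316, -0.156, 0.2429]
eef_rot: [[-0.094, 0.995, -0.022], [0.996, 0.094, 0.0], [0.002, -0.022, -1.0]]
force: [-0.3, -0.1, 0.4]
gripper_width: 0.0931
grip_force: 0.0
```

Run:
```python
from h import *
s=ctrl.read_state(); print(s['t'],s['ee_pos'],s['eef_rot'],s['joint_positions'].round(1),s['force'])
```

```text
9.2 [ 0.43155529 -0.15597976  0.24286158] [[-9.43202317e-02  9.95288473e-01 -2.24621605e-02]
 [ 9.95539516e-01  9.43454713e-02  6.42057163e-05]
 [ 2.18310633e-03 -2.23559125e-02 -9.99747692e-01]] [ 23.8  17.6  -9.1 108.5   3.7  55.4  18.3] [-0.30999011 -0.08532994  0.44641601]
```

```bash
cat >> h.py <<'E'
from scipy.spatial.transform import Rotation as Ro
def go(pos,yaw,s=None,tilt=None):
    s=s or ctrl.read_state(); R=s['eef_rot']; c,n=np.cos(np.radians(yaw)),np.sin(np.radians(yaw))
    Rt=np.array([[c,n,0],[n,-c,0],[0,0,-1]])
    d=R.T@(np.array(pos)-s['ee_pos'])/.6; w=Ro.from_matrix(R.T@Rt).as_rotvec()/(np.pi/4)
    print('t',s['t'],'shift',d.round(4),'turn',w.round(4),'rows',round(max(np.linalg.norm(d)*12,np.linalg.norm(w)*45/8.59),1)); return d,w
E
python3 -c "
from h import *
go((.4414,-.2,.16),82.5)"
```

```text
t 9.2 shift [-0.0749  0.0125  0.1377] turn [-0.0287  0.0004  0.287 ] rows 1.9
```

Call:
drive_tool:
  targets:
    - [-0.035, 0.006, 0.065, -0.014, 0, 0.14, 1]
    - [-0.075, 0.0125, 0.1377, -0.0287, 0, 0.287, 1]
    - [-0.075, 0.0125, 0.1377, -0.0287, 0, 0.287, 1]
    - [-0.075, 0.0125, 0.1377, -0.0287, 0, 0.287, 1]
    - [-0.075, 0.0125, 0.1377, -0.0287, 0, 0.287, 1]

```text
t: 9.7
ee_pos: [0.4427, -0.1996, 0.1612]
eef_rot: [[0.123, 0.992, 0.002], [0.992, -0.123, -0.0], [0.0, 0.002, -1.0]]
force: [-0.2, -0.0, -0.5]
gripper_width: 0.093
grip_force: 0.0
```

Run:
```python
from h import *
s,im=grab('wrist','w2.png'); np.save('w2.npy',np.r_[s['ee_pos'],s['eef_rot'].ravel()]); print(s['t'],s['ee_pos'],s['eef_rot'].round(3))
```

```text
9.7 [ 0.44265378 -0.19957812  0.16124715] [[ 0.123  0.992  0.002]
 [ 0.992 -0.123 -0.   ]
 [ 0.     0.002 -1.   ]]
```

View pics/w2.png

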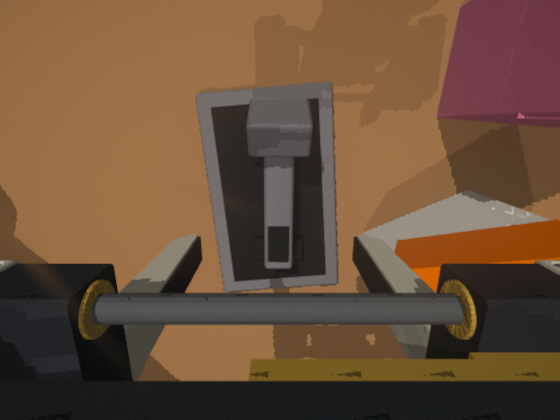

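The scanner is well aligned between the fingers: handle from (279,160) to (279,267), head at (280,128), dock edges intact. I'll compute the grasp.

Run:
```python
from h import *
v=np.load('w2.npy'); s={'ee_pos':v[:3],'eef_rot':v[3:].reshape(3,3)}
P=lambda p,z:plane('wrist',p,z,s)
D=np.array([P(p,.012) for p in [(197,95),(332,83),(337,282),(226,291)]]); print('dock',D.round(3),D.mean(0).round(4))
x=(D[0]+D[1]-D[2]-D[3])/2; print('dock yaw',np.degrees(np.arctan2(x[1],x[0])),np.linalg.norm(x))
a,b=P((279,266),.046),P((278.7,160),.046); u=b-a; print('handle',a.round(4),b.round(4),np.degrees(np.arctan2(u[1],u[0])),np.linalg.norm(u))
f=P((279,99),.07); print('headfront',f, np.linalg.norm((f-a)[:2]))
u/=np.linalg.norm(u); o=a+.075*u; print('origin',o)
go((o[0],o[1],.019),np.degrees(np.arctan2(u[1],u[0])))
```

```text
dock [[ 0.374 -0.091  0.012]
 [ 0.51  -0.097  0.012]
 [ 0.5   -0.321  0.012]
 [ 0.365 -0.316  0.012]] [ 0.4375 -0.2063  0.012 ]
dock yaw 87.56011960844798 0.22451603237881287
handle [ 0.4352 -0.273   0.046 ] [ 0.4484 -0.162   0.046 ] 83.20856322539741 0.11175507662923725
headfront [ 0.45498202 -0.10905167  0.07      ] 0.165122823409833
origin [ 0.44409593 -0.19851474  0.046     ]
t 9.75 shift [0.0021 0.0014 0.2374] turn [ 0.0036  0.0002 -0.0058] rows 2.8
```

Call:
drive_tool:
  targets:
    - [0.002, 0.001, 0.07, 0, 0, 0, 1]
    - [0.002, 0.001, 0.14, 0, 0, 0, 1]
    - [0.002, 0.001, 0.2, 0, 0, 0, 1]
    - [0.002, 0.001, 0.225, 0, 0, 0, 1]
    - [0.002, 0.001, 0.237, 0, 0, 0, 1]
  force: 25

```text
t: 10.25
ee_pos: [0.4426, -0.1986, 0.0173]
eef_rot: [[0.124, 0.992, -0.0], [0.992, -0.124, 0.001], [0.001, -0.0, -1.0]]
force: [1.5, -0.5, 1.0]
gripper_width: 0.0929
grip_force: 0.0
```

Call:
drive_tool:
  targets:
    - [0, 0, 0, 0, 0, 0, 1]
    - [0, 0, 0, 0, 0, 0, 0.5]
    - [0, 0, 0, 0, 0, 0, 0.3]
    - [0, 0, 0, 0, 0, 0, 0.2]
    - [0, 0, 0, 0, 0, 0, 0.1]

```text
t: 10.75
ee_pos: [0.4423, -0.1996, 0.018]
eef_rot: [[0.126, 0.992, 0.0], [0.992, -0.126, -0.0], [-0.0, 0.0, -1.0]]
force: [-0.3, 1.1, 0.5]
gripper_width: 0.0654
grip_force: 0.0
```

Call:
drive_tool:
  targets:
    - [0, 0, 0, 0, 0, 0, 0.1]
    - [0, 0, 0, 0, 0, 0, 0.1]
    - [0, 0, 0, 0, 0, 0, 0.1]
    - [0, 0, 0, 0, 0, 0, 0.1]
    - [0, 0, 0, 0, 0, 0, 0.1]

```text
t: 11.25
ee_pos: [0.4424, -0.1995, 0.0174]
eef_rot: [[0.126, 0.992, -0.0], [0.992, -0.126, 0.0], [0.0, -0.0, -1.0]]
force: [0.4, -0.4, -0.1]
gripper_width: 0.0299
grip_force: 25.0
```

Call:
drive_tool:
  targets:
    - [0, 0, -0.03, 0, 0, 0, 0.1]
    - [0, 0, -0.1, 0, 0, 0, 0.1]
    - [0, 0, -0.18, 0, 0, 0, 0.1]
    - [0, 0, -0.26, 0, 0, 0, 0.1]
    - [0, 0, -0.34, 0, 0, 0, 0.1]

```text
t: 11.75
ee_pos: [0.4409, -0.1991, 0.2227]
eef_rot: [[0.126, 0.992, -0.003], [0.992, -0.126, 0.001], [0.001, -0.003, -1.0]]
force: [1.1, -1.0, -2.2]
gripper_width: 0.0297
grip_force: 25.0
```

Call:
drive_tool:
  targets:
    - [0, 0, -0.06, 0, 0, 0, 0.1]
    - [0, 0, -0.08, 0, 0, 0, 0.1]
    - [0, 0, -0.08, 0, 0, 0, 0.1]
    - [0, 0, -0.08, 0, 0, 0, 0.1]
    - [0, 0, -0.08, 0, 0, 0, 0.1]

```text
t: 12.25
ee_pos: [0.4408, -0.199, 0.2675]
eef_rot: [[0.126, 0.992, -0.005], [0.992, -0.126, 0.002], [0.001, -0.005, -1.0]]
force: [0.2, -0.1, -2.3]
gripper_width: 0.03
grip_force: 25.0
```

```bash
cat >> h.py <<'E'
def tcp_for(label,yaw,up=0):
    c,n=np.cos(np.radians(yaw)),np.sin(np.radians(yaw)); r=.126
    return np.array([label[0]-r*c,label[1]-r*n,label[2]+.053+.0055+up])
E
python3 - <<'E'
from h import *
s=ctrl.read_state(); print(s['ee_pos'],s['grip_force'],s['joint_positions'].round(0))
t=tcp_for((.612,.304,.151),17,.06); print(t); go(t,17)
E
```

```text
[ 0.44083338 -0.19902494  0.26748095] 24.99959796667099 [ 26.  18.  -6. 104.   2.  59.  12.]
[0.4915056  0.26716117 0.2695    ]
t 12.25 shift [ 0.7814 -0.0138 -0.0023] turn [-0.0069  0.0024  1.4618] rows 9.4
```

Call:
drive_tool:
  targets:
    - [0.07, 0, 0, 0, 0, 0.13, 0.1]
    - [0.14, 0, 0, 0, 0, 0.28, 0.1]
    - [0.21, 0, 0, 0, 0, 0.43, 0.1]
    - [0.28, 0, 0, 0, 0, 0.58, 0.1]
    - [0.35, 0, 0, 0, 0, 0.73, 0.1]

```text
t: 12.75
ee_pos: [0.4676, 0.0103, 0.2679]
eef_rot: [[0.648, 0.762, -0.004], [0.762, -0.648, 0.0], [-0.003, -0.003, -1.0]]
force: [0.8, -0.1, -2.6]
gripper_width: 0.03
grip_force: 25.0
```

Run:
```python
from h import *
s=ctrl.read_state(); print(s['ee_pos'],s['grip_force'],s['joint_positions'].round(0))
t=tcp_for((.612,.304,.151),17,.06); print(t); go(t,17)
```

```text
[0.46764111 0.0103433  0.2678581 ] 24.992546439170837 [ -0.  16.  -5. 106.   2.  58. -46.]
[0.4915056  0.26716117 0.2695    ]
t 12.75 shift [ 0.3519 -0.2469 -0.0029] turn [-0.0032  0.0047  0.7252] rows 5.2
```

Call:
drive_tool:
  targets:
    - [0.06, -0.042, 0, 0, 0, 0.13, 0.1]
    - [0.12, -0.084, 0, 0, 0, 0.28, 0.1]
    - [0.18, -0.126, 0, 0, 0, 0.43, 0.1]
    - [0.24, -0.17, 0, 0, 0, 0.58, 0.1]
    - [0.3, -0.21, 0, 0, 0, 0.72, 0.1]

```text
t: 13.25
ee_pos: [0.4869, 0.2293, 0.2676]
eef_rot: [[0.955, 0.297, -0.005], [0.297, -0.955, -0.001], [-0.005, -0.0, -1.0]]
force: [1.7, -0.9, -2.3]
gripper_width: 0.0296
grip_force: 25.0
```

Run:
```python
from h import *
t=tcp_for((.612,.304,.151),17,.06); print(t); go(t,17)
s,im=grab('wrist','w3.png'); np.save('w3.npy',np.r_[s['ee_pos'],s['eef_rot'].ravel()])
```

```text
[0.4915056  0.26716117 0.2695    ]
t 13.25 shift [ 0.0261 -0.0579 -0.0033] turn [-0.      0.006   0.0064] rows 0.8
```

View pics/w3.png

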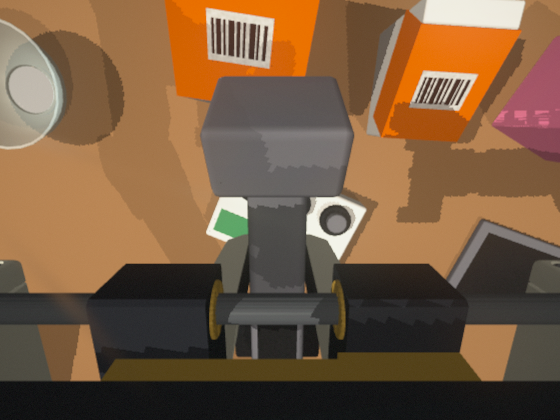

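The wrist view shows bin_1's label at (240,37), straight ahead of the scanner head, and bin_3's label at (444,90). I'll write a label finder that uses the holes in the orange lids.

```bash
cat >> h.py <<'E'
def labels(im):
    hsv=cv2.cvtColor(im,cv2.COLOR_BGR2HSV); m=cv2.inRange(hsv,(4,200,110),(16,255,255))
    cs,h=cv2.findContours(m,cv2.RETR_CCOMP,cv2.CHAIN_APPROX_NONE); out=[]
    for c,hh in zip(cs,h[0]):
        if hh[3]>=0 and cv2.contourArea(c)>600:
            q=cv2.convexHull(c); e=.02
            while len(cv2.approxPolyDP(q,e*cv2.arcLength(q,True),True))>4: e+=.005
            q=cv2.approxPolyDP(q,e*cv2.arcLength(q,True),True).reshape(-1,2).astype(float)
            if len(q)==4: out.append(q)
    return out
def lab3d(q,zl,s,cam='wrist'):
    P=np.array([plane(cam,p,zl,s) for p in q]); o=P[np.argsort(P[:,0])]  # near pair lower
    pr=[]
    for k,z in ((0,zl-.01),(2,zl+.01)):
        idx=np.argsort(P[:,0])[k:k+2]; pr.append(np.array(sorted([plane(cam,q[i],z,s) for i in idx],key=lambda v:v[1])))
    ys=[np.degrees(np.arctan2(-(b-a)[0],(b-a)[1])) for a,b in pr]
    sl=pr[1].mean(0)-pr[0].mean(0)
    c=(pr[0].mean(0)+pr[1].mean(0))/2
    return c,ys,[np.linalg.norm(b-a) for a,b in pr],np.degrees(np.arctan2(sl[1],sl[0])),np.linalg.norm(sl)
def loadv(f):
    v=np.load(f); return {'ee_pos':v[:3],'eef_rot':v[3:].reshape(3,3)}
E
python3 - <<'E'
from h import *
s=loadv('w3.npy')
for q in labels(cv2.imread('pics/w3.png')):
    z=.151 if q[:,0].mean()<350 else .101
    print(q.tolist()); print(lab3d(q,z,s))
s=loadv('w1.npy')
for q in labels(cv2.imread('pics/w1.png')): print(q.tolist(),lab3d(q,.126,s))
E
```

```text
[[407.0, 107.0], [423.0, 69.0], [479.0, 74.0], [459.0, 111.0]]
(array([0.63707817, 0.09304845, 0.101     ]), [np.float64(13.138156727374241), np.float64(12.637160411805745)], [np.float64(0.05835555275493831), np.float64(0.05742665899680625)], np.float64(12.857322248952375), np.float64(0.04081353506815265))
[[204.0, 8.0], [274.0, 17.0], [270.0, 68.0], [208.0, 60.0]]
(array([0.61123965, 0.30161446, 0.151     ]), [np.float64(10.513961923466896), np.float64(10.816821338241185)], [np.float64(0.05655098982115237), np.float64(0.05691401641217369)], np.float64(11.17305528905734), np.float64(0.040484925414793954))
[[56.0, 49.0], [97.0, 108.0], [51.0, 128.0], [6.0, 66.0]] (array([ 0.59962421, -0.29754248,  0.126     ]), [np.float64(16.87527050415041), np.float64(15.782945491051105)], [np.float64(0.057135791469204306), np.float64(0.056970881237084305)], np.float64(16.90217423124336), np.float64(0.04105189578278058))
```

Run:
```python
from h import *
t=tcp_for((.611,.302,.151),10.8); print(t); go(t,10.8)
```

```text
[0.48723181 0.27838995 0.2095    ]
t 13.3 shift [ 0.0214 -0.0589  0.097 ] turn [-0.0114  0.0019  0.1556] rows 1.4
```

Call:
drive_tool:
  targets:
    - [0.011, -0.04, 0, 0, 0, 0.08, 0.1]
    - [0.02, -0.058, 0.03, -0.01, 0, 0.15, 0.1]
    - [0.02, -0.058, 0.06, -0.01, 0, 0.15, 0.1]
    - [0.02, -0.058, 0.085, -0.01, 0, 0.15, 0.1]
    - [0.02, -0.058, 0.097, -0.01, 0, 0.15, 0.1]

```text
t: 13.8
ee_pos: [0.4872, 0.2635, 0.2081]
eef_rot: [[0.982, 0.188, -0.005], [0.188, -0.982, -0.011], [-0.007, 0.01, -1.0]]
force: [-1.2, -0.3, -2.5]
gripper_width: 0.03
grip_force: 25.0
```

Call:
drive_tool:
  targets:
    - [0, 0, 0, 0, 0, 0, 0.1]
    - [0, 0, 0, 0, 0, 0, 0.1]
    - [0, 0, 0, 0, 0, 0, 0.1]
    - [0, 0, 0, 0, 0, 0, 0.1]
    - [0, 0, 0, 0, 0, 0, 0.1]

```text
t: 14.3
ee_pos: [0.4892, 0.2646, 0.2119]
eef_rot: [[0.982, 0.187, 0.002], [0.187, -0.982, -0.007], [0.001, 0.007, -1.0]]
force: [0.0, 0.1, -2.9]
gripper_width: 0.0299
grip_force: 25.0
```

Run:
```python
from h import *
t=tcp_for((.611,.302,.151),10.8); print(t); go(t,10.8)
s,im=grab('wrist','w4.png'); np.save('w4.npy',np.r_[s['ee_pos'],s['eef_rot'].ravel()])
for q in labels(im): print(q.tolist(),lab3d(q,.151,s)[:2])
grab('side','s4.png')
```

```text
[0.48723181 0.27838995 0.2095    ]
t 14.3 shift [ 0.0011 -0.0232  0.0038] turn [ 0.0088 -0.0009 -0.0007] rows 0.3
[[547.0, 47.0], [520.0, 95.0], [458.0, 98.0], [477.0, 50.0]] (array([0.62344485, 0.12677526, 0.151     ]), [np.float64(13.419002802106224), np.float64(13.073857660321101)])
[[211.0, 6.0], [297.0, 7.0], [295.0, 72.0], [219.0, 71.0]] (array([0.61134825, 0.30176768, 0.151     ]), [np.float64(10.125720391394744), np.float64(10.302343042932243)])
```

View pics/s4.png

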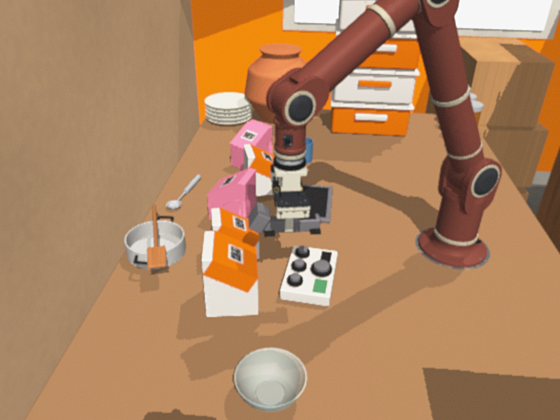

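Call:
drive_tool:
  targets:
    - [0.001, -0.012, 0.002, 0.005, 0, 0, 0.1]
    - [0.001, -0.023, 0.004, 0.009, 0, 0, 0.1]
    - [0.001, -0.023, 0.004, 0.009, 0, 0, 0.1]
    - [0.001, -0.023, 0.004, 0.009, 0, 0, 0.1]
    - [0.001, -0.023, 0.004, 0.009, 0, 0, 0.1]

```text
t: 14.9
ee_pos: [0.487, 0.2779, 0.2087]
eef_rot: [[0.982, 0.187, -0.0], [0.187, -0.982, -0.001], [-0.0, 0.001, -1.0]]
force: [-0.6, 0.1, -3.4]
gripper_width: 0.0297
grip_force: 25.0
```

Run:
```python
from h import *
t=tcp_for((.611,.302,.151),10.6); go(t,10.6)
s,im=grab('wrist','w5.png')
for q in labels(im): print(q.tolist(),lab3d(q,.151,s)[:2])
```

```text
t 14.9 shift [ 0.0006 -0.0014 -0.0013] turn [0.0009 0.0006 0.0038] rows 0.0
[[232.0, 4.0], [320.0, 6.0], [315.0, 72.0], [237.0, 70.0]] (array([0.61144463, 0.30158505, 0.151     ]), [np.float64(9.416366325393222), np.float64(9.6340825402201)])
```

View pics/w5.png

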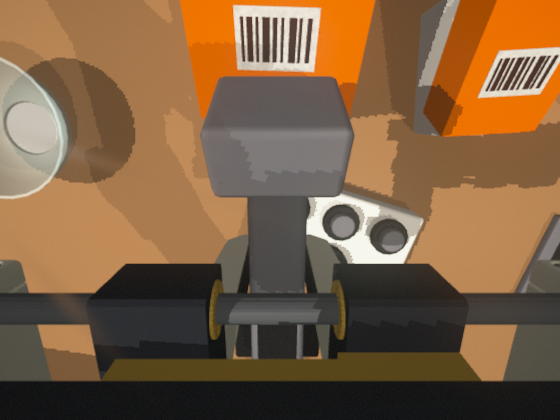

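The label at (276,38) is centred squarely ahead of the head. I'll hold still for 3.5 s.

Call:
drive_tool:
  targets:
    - [0, 0, 0, 0, 0, 0, 0.1]
    - [0, 0, 0, 0, 0, 0, 0.1]
    - [0, 0, 0, 0, 0, 0, 0.1]
    - [0, 0, 0, 0, 0, 0, 0.1]
    - [0, 0, 0, 0, 0, 0, 0.1]

```text
t: 15.45
ee_pos: [0.4869, 0.2781, 0.2088]
eef_rot: [[0.982, 0.187, -0.0], [0.187, -0.982, -0.0], [-0.0, 0.0, -1.0]]
force: [-0.4, 0.7, -2.3]
gripper_width: 0.0295
grip_force: 25.0
```

Call:
drive_tool:
  targets:
    - [0, 0, 0, 0, 0, 0, 0.1]
    - [0, 0, 0, 0, 0, 0, 0.1]
    - [0, 0, 0, 0, 0, 0, 0.1]
    - [0, 0, 0, 0, 0, 0, 0.1]
    - [0, 0, 0, 0, 0, 0, 0.1]

```text
t: 15.95
ee_pos: [0.4869, 0.2782, 0.2088]
eef_rot: [[0.982, 0.187, -0.0], [0.187, -0.982, -0.0], [-0.0, 0.0, -1.0]]
force: [0.0, 0.2, -2.0]
gripper_width: 0.0295
grip_force: 25.0
```

Call:
drive_tool:
  targets:
    - [0, 0, 0, 0, 0, 0, 0.1]
    - [0, 0, 0, 0, 0, 0, 0.1]
    - [0, 0, 0, 0, 0, 0, 0.1]
    - [0, 0, 0, 0, 0, 0, 0.1]
    - [0, 0, 0, 0, 0, 0, 0.1]

```text
t: 16.45
ee_pos: [0.4869, 0.2782, 0.2088]
eef_rot: [[0.982, 0.187, -0.0], [0.187, -0.982, -0.0], [-0.0, 0.0, -1.0]]
force: [-1.1, -0.4, -2.5]
gripper_width: 0.0295
grip_force: 25.0
```

Call:
drive_tool:
  targets:
    - [0, 0, 0, 0, 0, 0, 0.1]
    - [0, 0, 0, 0, 0, 0, 0.1]
    - [0, 0, 0, 0, 0, 0, 0.1]
    - [0, 0, 0, 0, 0, 0, 0.1]
    - [0, 0, 0, 0, 0, 0, 0.1]

```text
t: 16.95
ee_pos: [0.4869, 0.2781, 0.2088]
eef_rot: [[0.982, 0.187, -0.0], [0.187, -0.982, -0.0], [-0.0, 0.0, -1.0]]
force: [0.9, -0.4, -1.9]
gripper_width: 0.0299
grip_force: 25.0
```

Call:
drive_tool:
  targets:
    - [0, 0, 0, 0, 0, 0, 0.1]
    - [0, 0, 0, 0, 0, 0, 0.1]
    - [0, 0, 0, 0, 0, 0, 0.1]
    - [0, 0, 0, 0, 0, 0, 0.1]
    - [0, 0, 0, 0, 0, 0, 0.1]

```text
t: 17.45
ee_pos: [0.4869, 0.2781, 0.2087]
eef_rot: [[0.982, 0.187, -0.0], [0.187, -0.982, -0.0], [-0.0, 0.0, -1.0]]
force: [0.4, 0.2, -2.2]
gripper_width: 0.0298
grip_force: 25.0
```

Call:
drive_tool:
  targets:
    - [0, 0, 0, 0, 0, 0, 0.1]
    - [0, 0, 0, 0, 0, 0, 0.1]
    - [0, 0, 0, 0, 0, 0, 0.1]
    - [0, 0, 0, 0, 0, 0, 0.1]
    - [0, 0, 0, 0, 0, 0, 0.1]

```text
t: 17.95
ee_pos: [0.4869, 0.2781, 0.2088]
eef_rot: [[0.982, 0.187, -0.0], [0.187, -0.982, -0.0], [-0.0, 0.0, -1.0]]
force: [-0.4, -0.0, -2.5]
gripper_width: 0.03
grip_force: 25.0
```

Call:
drive_tool:
  targets:
    - [0, 0, 0, 0, 0, 0, 0.1]
    - [0, 0, 0, 0, 0, 0, 0.1]
    - [0, 0, 0, 0, 0, 0, 0.1]
    - [0, 0, 0, 0, 0, 0, 0.1]
    - [0, 0, 0, 0, 0, 0, 0.1]

```text
t: 18.45
ee_pos: [0.4869, 0.2781, 0.2088]
eef_rot: [[0.982, 0.187, -0.0], [0.187, -0.982, -0.0], [-0.0, 0.0, -1.0]]
force: [-0.1, 0.5, -2.6]
gripper_width: 0.0298
grip_force: 25.0
```

Call:
drive_tool:
  targets:
    - [0, 0, 0, 0, 0, 0, 0.1]
    - [0, 0, 0, 0, 0, 0, 0.1]
    - [0, 0, 0, 0, 0, 0, 0.1]
    - [0, 0, 0, 0, 0, 0, 0.1]
    - [0, 0, 0, 0, 0, 0, 0.1]

```text
t: 18.95
ee_pos: [0.4869, 0.2781, 0.2088]
eef_rot: [[0.982, 0.187, -0.0], [0.187, -0.982, -0.0], [-0.0, 0.0, -1.0]]
force: [-0.5, 0.2, -2.9]
gripper_width: 0.0299
grip_force: 25.0
```

Call:
drive_tool:
  targets:
    - [0, 0, -0.06, 0, 0, 0, 0.1]
    - [0, 0, -0.12, 0, 0, 0, 0.1]
    - [0, 0, -0.12, 0, 0, 0, 0.1]
    - [0, 0, -0.12, 0, 0, 0, 0.1]
    - [0, 0, -0.12, 0, 0, 0, 0.1]

```text
t: 19.45
ee_pos: [0.4859, 0.2775, 0.2791]
eef_rot: [[0.982, 0.187, -0.003], [0.187, -0.982, -0.002], [-0.004, 0.002, -1.0]]
force: [0.1, 1.2, -2.6]
gripper_width: 0.0299
grip_force: 25.0
```

Run:
```python
from h import *
t=tcp_for((.5996,-.2985,.126),16.5,.07); print(t); go(t,16.5)
s,im=grab('wrist','w6.png')
for q in labels(im): print(q.tolist(),lab3d(q,.151,s)[:2])
```

```text
[ 0.47878871 -0.33428593  0.2545    ]
t 19.45 shift [-0.2021  0.9994  0.0434] turn [ 0.0018  0.0049 -0.1272] rows 12.2
[[505.0, 61.0], [486.0, 99.0], [436.0, 100.0], [449.0, 63.0]] (array([0.62558383, 0.12205882, 0.151     ]), [np.float64(11.865292212455044), np.float64(12.666080243986169)])
```

Call:
drive_tool:
  targets:
    - [-0.012, 0.06, 0, 0, 0, 0, 0.1]
    - [-0.028, 0.14, 0, 0, 0, 0, 0.1]
    - [-0.044, 0.22, 0, 0, 0, 0, 0.1]
    - [-0.06, 0.3, 0, 0, 0, 0, 0.1]
    - [-0.076, 0.38, 0, 0, 0, 0, 0.1]

```text
t: 20.0
ee_pos: [0.4837, 0.0437, 0.2796]
eef_rot: [[0.982, 0.187, -0.003], [0.187, -0.982, -0.001], [-0.003, 0.0, -1.0]]
force: [0.9, -0.3, -2.5]
gripper_width: 0.0298
grip_force: 25.0
```

Call:
drive_tool:
  targets:
    - [-0.016, 0.08, 0, 0, 0, 0, 0.1]
    - [-0.032, 0.16, 0, 0, 0, 0, 0.1]
    - [-0.048, 0.24, 0, 0, 0, 0, 0.1]
    - [-0.064, 0.32, 0, 0, 0, 0, 0.1]
    - [-0.08, 0.4, 0, 0, 0, 0, 0.1]

```text
t: 20.5
ee_pos: [0.4815, -0.2006, 0.2796]
eef_rot: [[0.982, 0.187, -0.003], [0.187, -0.982, 0.001], [-0.003, -0.001, -1.0]]
force: [1.1, -0.0, -2.0]
gripper_width: 0.0302
grip_force: 25.0
```

Call:
drive_tool:
  targets:
    - [-0.016, 0.08, 0, 0, 0, -0.06, 0.1]
    - [-0.03, 0.15, 0, 0, 0, -0.127, 0.1]
    - [-0.046, 0.22, 0.02, 0, 0, -0.127, 0.1]
    - [-0.046, 0.22, 0.04, 0, 0, -0.127, 0.1]
    - [-0.046, 0.22, 0.04, 0, 0, -0.127, 0.1]

```text
t: 21.0
ee_pos: [0.4777, -0.3337, 0.2533]
eef_rot: [[0.96, 0.281, -0.007], [0.281, -0.96, 0.004], [-0.006, -0.006, -1.0]]
force: [0.3, 0.6, -2.6]
gripper_width: 0.0298
grip_force: 25.0
```

Call:
drive_tool:
  targets:
    - [0, 0, 0, 0, 0, 0, 0.1]
    - [0, 0, 0, 0, 0, 0, 0.1]
    - [0, 0, 0, 0, 0, 0, 0.1]
    - [0, 0, 0, 0, 0, 0, 0.1]
    - [0, 0, 0, 0, 0, 0, 0.1]

```text
t: 21.5
ee_pos: [0.4803, -0.3335, 0.2574]
eef_rot: [[0.959, 0.285, 0.0], [0.285, -0.959, -0.001], [0.0, 0.001, -1.0]]
force: [-0.1, 0.1, -2.4]
gripper_width: 0.0304
grip_force: 25.0
```

Run:
```python
from h import *
s,im=grab('wrist','w7.png'); print(s['ee_pos'],s['joint_positions'].round(0))
for q in labels(im): print(q.tolist(),lab3d(q,.126,s))
t=tcp_for((.5996,-.2985,.126),16.5,0); print(t); go(t,16.5)
```

```text
[ 0.48034108 -0.33352067  0.257429  ] [ 27.  27.   9.  90.  -4.  63. -37.]
[ 0.47878871 -0.33428593  0.1845    ]
t 21.55 shift [-0.0025  0.0002  0.1214] turn [0.0008 0.     0.0004] rows 1.5
```

View pics/w7.png

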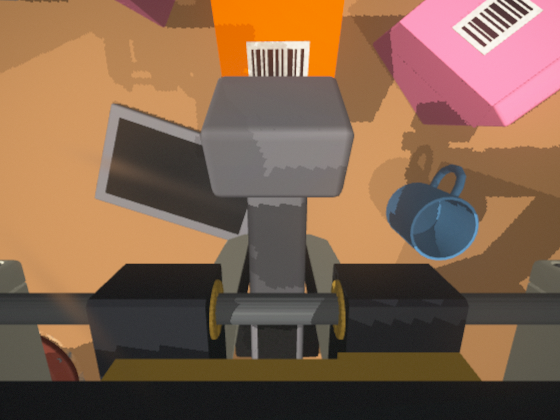

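bin_2's label is at (278,58), square and centred. I'll descend.

Call:
drive_tool:
  targets:
    - [-0.001, 0, 0.04, 0, 0, 0, 0.1]
    - [-0.002, 0, 0.08, 0, 0, 0, 0.1]
    - [-0.0025, 0, 0.105, 0, 0, 0, 0.1]
    - [-0.0025, 0, 0.12, 0, 0, 0, 0.1]
    - [-0.0025, 0, 0.12, 0, 0, 0, 0.1]

```text
t: 22.05
ee_pos: [0.4781, -0.3339, 0.1839]
eef_rot: [[0.959, 0.284, -0.002], [0.284, -0.959, 0.001], [-0.002, -0.002, -1.0]]
force: [-0.1, 0.3, -2.3]
gripper_width: 0.03
grip_force: 25.0
```

Run:
```python
from h import *
s,im=grab('wrist','w8.png')
for q in labels(im): print(q.tolist(),lab3d(q,.126,s))
t=tcp_for((.5996,-.2985,.126),16.5,0); print(t); go(t,16.5)
```

```text
[[233.0, 8.0], [322.0, 5.0], [318.0, 71.0], [241.0, 73.0]] (array([ 0.59913325, -0.29964369,  0.126     ]), [np.float64(17.84943177676208), np.float64(18.13799457493098)], [np.float64(0.05641276692621852), np.float64(0.056440504817851345)], np.float64(18.907258098814527), np.float64(0.04073622633036871))
[ 0.47878871 -0.33428593  0.1845    ]
t 22.1 shift [ 0.0002 -0.0001  0.0008] turn [ 0.0001  0.0008 -0.0001] rows 0.0
```

Call:
drive_tool:
  targets:
    - [0, 0, 0, 0, 0, 0, 0.1]
    - [0, 0, 0, 0, 0, 0, 0.1]
    - [0, 0, 0, 0, 0, 0, 0.1]
    - [0, 0, 0, 0, 0, 0, 0.1]
    - [0, 0, 0, 0, 0, 0, 0.1]

```text
t: 22.6
ee_pos: [0.4787, -0.3344, 0.1852]
eef_rot: [[0.959, 0.284, 0.0], [0.284, -0.959, -0.001], [-0.0, 0.001, -1.0]]
force: [-0.1, 0.5, -3.4]
gripper_width: 0.0299
grip_force: 25.0
```

Call:
drive_tool:
  targets:
    - [0, 0, 0, 0, 0, 0, 0.1]
    - [0, 0, 0, 0, 0, 0, 0.1]
    - [0, 0, 0, 0, 0, 0, 0.1]
    - [0, 0, 0, 0, 0, 0, 0.1]
    - [0, 0, 0, 0, 0, 0, 0.1]

```text
t: 23.1
ee_pos: [0.4786, -0.3344, 0.185]
eef_rot: [[0.959, 0.284, -0.0], [0.284, -0.959, -0.0], [-0.0, 0.0, -1.0]]
force: [0.1, -0.1, -2.8]
gripper_width: 0.03
grip_force: 25.0
```

Call:
drive_tool:
  targets:
    - [0, 0, 0, 0, 0, 0, 0.1]
    - [0, 0, 0, 0, 0, 0, 0.1]
    - [0, 0, 0, 0, 0, 0, 0.1]
    - [0, 0, 0, 0, 0, 0, 0.1]
    - [0, 0, 0, 0, 0, 0, 0.1]

```text
t: 23.6
ee_pos: [0.4786, -0.3344, 0.185]
eef_rot: [[0.959, 0.284, -0.0], [0.284, -0.959, -0.0], [-0.0, 0.0, -1.0]]
force: [0.2, 0.6, -1.8]
gripper_width: 0.0301
grip_force: 25.0
```

Call:
drive_tool:
  targets:
    - [0, 0, 0, 0, 0, 0, 0.1]
    - [0, 0, 0, 0, 0, 0, 0.1]
    - [0, 0, 0, 0, 0, 0, 0.1]
    - [0, 0, 0, 0, 0, 0, 0.1]
    - [0, 0, 0, 0, 0, 0, 0.1]

```text
t: 24.1
ee_pos: [0.4786, -0.3343, 0.185]
eef_rot: [[0.959, 0.284, -0.0], [0.284, -0.959, -0.0], [-0.0, 0.0, -1.0]]
force: [-0.4, 0.4, -2.3]
gripper_width: 0.0299
grip_force: 25.0
```

Call:
drive_tool:
  targets:
    - [0, 0, 0, 0, 0, 0, 0.1]
    - [0, 0, 0, 0, 0, 0, 0.1]
    - [0, 0, 0, 0, 0, 0, 0.1]
    - [0, 0, 0, 0, 0, 0, 0.1]
    - [0, 0, 0, 0, 0, 0, 0.1]

```text
t: 24.6
ee_pos: [0.4786, -0.3344, 0.185]
eef_rot: [[0.959, 0.284, -0.0], [0.284, -0.959, -0.0], [-0.0, 0.0, -1.0]]
force: [-0.6, -0.0, -2.4]
gripper_width: 0.0298
grip_force: 25.0
```

Call:
drive_tool:
  targets:
    - [0, 0, 0, 0, 0, 0, 0.1]
    - [0, 0, 0, 0, 0, 0, 0.1]
    - [0, 0, 0, 0, 0, 0, 0.1]
    - [0, 0, 0, 0, 0, 0, 0.1]
    - [0, 0, 0, 0, 0, 0, 0.1]

```text
t: 25.1
ee_pos: [0.4786, -0.3344, 0.185]
eef_rot: [[0.959, 0.284, -0.0], [0.284, -0.959, -0.0], [-0.0, 0.0, -1.0]]
force: [0.5, -0.4, -2.1]
gripper_width: 0.0299
grip_force: 25.0
```

Call:
drive_tool:
  targets:
    - [0, 0, 0, 0, 0, 0, 0.1]
    - [0, 0, 0, 0, 0, 0, 0.1]
    - [0, 0, 0, 0, 0, 0, 0.1]
    - [0, 0, 0, 0, 0, 0, 0.1]
    - [0, 0, 0, 0, 0, 0, 0.1]

```text
t: 25.6
ee_pos: [0.4786, -0.3343, 0.185]
eef_rot: [[0.959, 0.284, -0.0], [0.284, -0.959, -0.0], [-0.0, 0.0, -1.0]]
force: [-0.4, -0.3, -2.6]
gripper_width: 0.0295
grip_force: 25.0
```

Call:
drive_tool:
  targets:
    - [0, 0, 0, 0, 0, 0, 0.1]
    - [0, 0, 0, 0, 0, 0, 0.1]
    - [0, 0, 0, 0, 0, 0, 0.1]
    - [0, 0, 0, 0, 0, 0, 0.1]
    - [0, 0, 0, 0, 0, 0, 0.1]

```text
t: 26.1
ee_pos: [0.4786, -0.3344, 0.185]
eef_rot: [[0.959, 0.284, -0.0], [0.284, -0.959, -0.0], [-0.0, 0.0, -1.0]]
force: [-0.3, -0.0, -2.0]
gripper_width: 0.0297
grip_force: 25.0
```

Call:
drive_tool:
  targets:
    - [0, 0, -0.05, 0, 0, 0, 0.1]
    - [0, 0, -0.12, 0, 0, 0, 0.1]
    - [0, 0, -0.15, 0, 0, 0, 0.1]
    - [0, 0, -0.15, 0, 0, 0, 0.1]
    - [0, 0, -0.15, 0, 0, 0, 0.1]

```text
t: 26.6
ee_pos: [0.4781, -0.334, 0.2742]
eef_rot: [[0.959, 0.284, -0.001], [0.284, -0.959, 0.0], [-0.001, -0.001, -1.0]]
force: [-0.6, -0.8, -3.4]
gripper_width: 0.0295
grip_force: 25.0
```

Run:
```python
from h import *
t=tcp_for((.637,.093,.101),12.9,.08); print(t); go(t,12.9); print(ctrl.read_state()['ee_pos'])
```

```text
[0.51418009 0.06487049 0.2395    ]
t 26.6 shift [ 0.2464 -0.6203  0.058 ] turn [-0.0009  0.0015  0.0798] rows 8.0
[ 0.47812043 -0.33397341  0.27422218]
```

Call:
drive_tool:
  targets:
    - [0.02, -0.05, 0, 0, 0, 0, 0.1]
    - [0.05, -0.125, 0, 0, 0, 0, 0.1]
    - [0.08, -0.2, 0, 0, 0, 0, 0.1]
    - [0.11, -0.275, 0, 0, 0, 0, 0.1]
    - [0.14, -0.35, 0, 0, 0, 0, 0.1]

```text
t: 27.1
ee_pos: [0.4981, -0.1069, 0.2728]
eef_rot: [[0.959, 0.284, -0.005], [0.284, -0.959, 0.001], [-0.004, -0.002, -1.0]]
force: [1.2, -0.9, -1.7]
gripper_width: 0.0295
grip_force: 25.0
```

Call:
drive_tool:
  targets:
    - [0.03, -0.075, 0, 0, 0, 0.03, 0.1]
    - [0.06, -0.15, 0, 0, 0, 0.06, 0.1]
    - [0.09, -0.22, 0.02, 0, 0, 0.08, 0.1]
    - [0.106, -0.27, 0.04, 0, 0, 0.08, 0.1]
    - [0.106, -0.27, 0.055, 0, 0, 0.08, 0.1]

```text
t: 27.6
ee_pos: [0.5124, 0.0714, 0.2389]
eef_rot: [[0.972, 0.234, -0.006], [0.234, -0.972, 0.003], [-0.005, -0.005, -1.0]]
force: [0.2, -0.8, -2.9]
gripper_width: 0.0301
grip_force: 25.0
```

Call:
drive_tool:
  targets:
    - [0, 0, 0, 0, 0, 0, 0.1]
    - [0, 0, 0, 0, 0, 0, 0.1]
    - [0, 0, 0, 0, 0, 0, 0.1]
    - [0, 0, 0, 0, 0, 0, 0.1]
    - [0, 0, 0, 0, 0, 0, 0.1]

```text
t: 28.1
ee_pos: [0.5148, 0.0634, 0.2422]
eef_rot: [[0.975, 0.222, 0.0], [0.222, -0.975, -0.0], [0.0, 0.0, -1.0]]
force: [-0.6, 0.0, -2.2]
gripper_width: 0.03
grip_force: 25.0
```

Run:
```python
from h import *
s,im=grab('wrist','w9.png'); print(s['ee_pos'])
for q in labels(im): print(q.tolist(),lab3d(q,.101,s))
t=tcp_for((.637,.093,.101),12.9,0); print(t); go(t,12.9)
```

```text
[0.51476173 0.06344596 0.24222192]
[0.51418009 0.06487049 0.1595    ]
t 28.15 shift [-0.0005 -0.0022  0.1378] turn [ 0.0005 -0.0004 -0.0017] rows 1.7
```

View pics/w9.png

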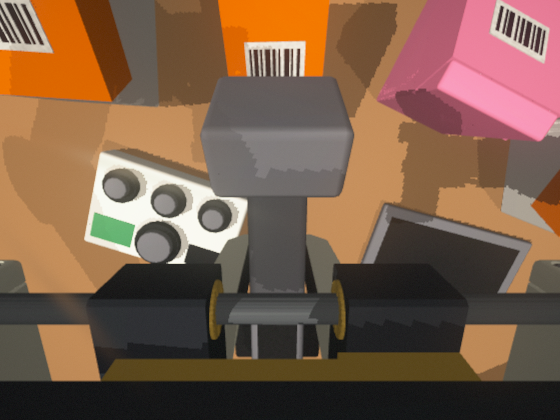

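bin_3's label is at (275,60), centred and square; I'll descend.

Call:
drive_tool:
  targets:
    - [-0.001, -0.002, 0.05, 0, 0, 0, 0.1]
    - [-0.001, -0.002, 0.09, 0, 0, 0, 0.1]
    - [-0.001, -0.002, 0.12, 0, 0, 0, 0.1]
    - [-0.001, -0.002, 0.136, 0, 0, 0, 0.1]
    - [-0.001, -0.002, 0.136, 0, 0, 0, 0.1]

```text
t: 28.65
ee_pos: [0.513, 0.0651, 0.1593]
eef_rot: [[0.975, 0.223, -0.003], [0.223, -0.975, -0.001], [-0.003, 0.0, -1.0]]
force: [0.3, -0.3, -2.4]
gripper_width: 0.0299
grip_force: 25.0
```

Run:
```python
from h import *
s,im=grab('wrist','w10.png')
for q in labels(im): print(q.tolist(),lab3d(q,.101,s))
t=tcp_for((.637,.093,.101),12.9,0); go(t,12.9)
```

```text
[[322.0, 4.0], [316.0, 70.0], [238.0, 70.0], [234.0, 4.0]] (array([0.63725149, 0.09250857, 0.101     ]), [np.float64(12.876809766055732), np.float64(12.870289966018008)], [np.float64(0.05710342963621859), np.float64(0.055734002065883234)], np.float64(11.866569037720815), np.float64(0.04079097372441866))
t 28.7 shift [0.0004 0.0006 0.0013] turn [ 0.0003  0.0007 -0.0005] rows 0.0
```

Call:
drive_tool:
  targets:
    - [0, 0, 0, 0, 0, 0, 0.1]
    - [0, 0, 0, 0, 0, 0, 0.1]
    - [0, 0, 0, 0, 0, 0, 0.1]
    - [0, 0, 0, 0, 0, 0, 0.1]
    - [0, 0, 0, 0, 0, 0, 0.1]

```text
t: 29.2
ee_pos: [0.5138, 0.0653, 0.1605]
eef_rot: [[0.975, 0.223, 0.0], [0.223, -0.975, -0.0], [0.0, 0.0, -1.0]]
force: [-0.7, -0.2, -2.2]
gripper_width: 0.0302
grip_force: 25.0
```

Call:
drive_tool:
  targets:
    - [0, 0, 0, 0, 0, 0, 0.1]
    - [0, 0, 0, 0, 0, 0, 0.1]
    - [0, 0, 0, 0, 0, 0, 0.1]
    - [0, 0, 0, 0, 0, 0, 0.1]
    - [0, 0, 0, 0, 0, 0, 0.1]

```text
t: 29.7
ee_pos: [0.5137, 0.0653, 0.1602]
eef_rot: [[0.975, 0.223, -0.0], [0.223, -0.975, -0.0], [-0.0, 0.0, -1.0]]
force: [0.5, 0.1, -2.7]
gripper_width: 0.0296
grip_force: 25.0
```

Call:
drive_tool:
  targets:
    - [0, 0, 0, 0, 0, 0, 0.1]
    - [0, 0, 0, 0, 0, 0, 0.1]
    - [0, 0, 0, 0, 0, 0, 0.1]
    - [0, 0, 0, 0, 0, 0, 0.1]
    - [0, 0, 0, 0, 0, 0, 0.1]

```text
t: 30.2
ee_pos: [0.5137, 0.0652, 0.1602]
eef_rot: [[0.975, 0.223, -0.0], [0.223, -0.975, -0.0], [-0.0, 0.0, -1.0]]
force: [-0.4, 0.1, -2.9]
gripper_width: 0.0299
grip_force: 25.0
```

Call:
drive_tool:
  targets:
    - [0, 0, 0, 0, 0, 0, 0.1]
    - [0, 0, 0, 0, 0, 0, 0.1]
    - [0, 0, 0, 0, 0, 0, 0.1]
    - [0, 0, 0, 0, 0, 0, 0.1]
    - [0, 0, 0, 0, 0, 0, 0.1]

```text
t: 30.7
ee_pos: [0.5137, 0.0653, 0.1602]
eef_rot: [[0.975, 0.223, -0.0], [0.223, -0.975, -0.0], [-0.0, 0.0, -1.0]]
force: [-0.2, -1.2, -2.8]
gripper_width: 0.0299
grip_force: 25.0
```

Call:
drive_tool:
  targets:
    - [0, 0, 0, 0, 0, 0, 0.1]
    - [0, 0, 0, 0, 0, 0, 0.1]
    - [0, 0, 0, 0, 0, 0, 0.1]
    - [0, 0, 0, 0, 0, 0, 0.1]
    - [0, 0, 0, 0, 0, 0, 0.1]

```text
t: 31.2
ee_pos: [0.5137, 0.0652, 0.1602]
eef_rot: [[0.975, 0.223, -0.0], [0.223, -0.975, -0.0], [-0.0, 0.0, -1.0]]
force: [-0.2, 0.6, -2.4]
gripper_width: 0.0295
grip_force: 25.0
```

Call:
drive_tool:
  targets:
    - [0, 0, 0, 0, 0, 0, 0.1]
    - [0, 0, 0, 0, 0, 0, 0.1]
    - [0, 0, 0, 0, 0, 0, 0.1]
    - [0, 0, 0, 0, 0, 0, 0.1]
    - [0, 0, 0, 0, 0, 0, 0.1]

```text
t: 31.7
ee_pos: [0.5136, 0.0652, 0.1602]
eef_rot: [[0.975, 0.223, -0.0], [0.223, -0.975, -0.0], [-0.0, 0.0, -1.0]]
force: [-0.4, -0.6, -1.4]
gripper_width: 0.0302
grip_force: 25.0
```

Call:
drive_tool:
  targets:
    - [0, 0, 0, 0, 0, 0, 0.1]
    - [0, 0, 0, 0, 0, 0, 0.1]
    - [0, 0, 0, 0, 0, 0, 0.1]
    - [0, 0, 0, 0, 0, 0, 0.1]
    - [0, 0, 0, 0, 0, 0, 0.1]

```text
t: 32.2
ee_pos: [0.5137, 0.0652, 0.1602]
eef_rot: [[0.975, 0.223, -0.0], [0.223, -0.975, -0.0], [-0.0, 0.0, -1.0]]
force: [-0.3, -0.2, -2.1]
gripper_width: 0.0297
grip_force: 25.0
```

Call:
drive_tool:
  targets:
    - [0, 0, 0, 0, 0, 0, 0.1]
    - [0, 0, 0, 0, 0, 0, 0.1]
    - [0, 0, 0, 0, 0, 0, 0.1]
    - [0, 0, 0, 0, 0, 0, 0.1]
    - [0, 0, 0, 0, 0, 0, 0.1]

```text
t: 32.7
ee_pos: [0.5137, 0.0653, 0.1602]
eef_rot: [[0.975, 0.223, -0.0], [0.223, -0.975, -0.0], [-0.0, 0.0, -1.0]]
force: [-0.1, 0.3, -3.1]
gripper_width: 0.0299
grip_force: 25.0
```

Call:
drive_tool:
  targets:
    - [0, 0, -0.05, 0, 0, 0, 0.1]
    - [0, 0, -0.12, 0, 0, 0, 0.1]
    - [0, 0, -0.18, 0, 0, 0, 0.1]
    - [0, 0, -0.18, 0, 0, 0, 0.1]
    - [0, 0, -0.18, 0, 0, 0, 0.1]

```text
t: 33.2
ee_pos: [0.5135, 0.0653, 0.2684]
eef_rot: [[0.975, 0.223, 0.0], [0.223, -0.975, -0.0], [0.0, 0.0, -1.0]]
force: [-0.1, 0.1, -3.4]
gripper_width: 0.0299
grip_force: 25.0
```

Run:
```python
from h import *
go((.436,-.2105,.25),87.5); go((.436,-.08,.266),50.2); print(ctrl.read_state()['ee_pos'])
```

```text
t 33.2 shift [-0.2285  0.4192  0.0307] turn [ 6.0000e-04 -2.0000e-04 -1.6579e+00] rows 8.7
t 33.2 shift [-0.18    0.2072  0.004 ] turn [ 5.00e-04 -3.00e-04 -8.29e-01] rows 4.3
[0.51353215 0.06528841 0.26842246]
```

Call:
drive_tool:
  targets:
    - [-0.03, 0.035, 0, 0, 0, -0.13, 0.1]
    - [-0.07, 0.08, 0, 0, 0, -0.3, 0.1]
    - [-0.11, 0.125, 0, 0, 0, -0.47, 0.1]
    - [-0.15, 0.17, 0, 0, 0, -0.64, 0.1]
    - [-0.18, 0.207, 0, 0, 0, -0.8, 0.1]

```text
t: 33.7
ee_pos: [0.4332, -0.0816, 0.2662]
eef_rot: [[0.655, 0.756, -0.006], [0.756, -0.655, -0.0], [-0.004, -0.004, -1.0]]
force: [0.8, -0.1, -3.2]
gripper_width: 0.0299
grip_force: 25.0
```

Call:
drive_tool:
  targets:
    - [0, 0, 0, 0, 0, 0, 0.1]
    - [0, 0, 0, 0, 0, 0, 0.1]
    - [0, 0, 0, 0, 0, 0, 0.1]
    - [0, 0, 0, 0, 0, 0, 0.1]
    - [0, 0, 0, 0, 0, 0, 0.1]

```text
t: 34.2
ee_pos: [0.4364, -0.0789, 0.268]
eef_rot: [[0.656, 0.755, -0.001], [0.755, -0.656, -0.0], [-0.001, -0.001, -1.0]]
force: [-0.5, 0.7, -2.3]
gripper_width: 0.0297
grip_force: 25.0
```

Run:
```python
from h import *
go((.436,-.2105,.25),87.5)
```

```text
t 34.2 shift [-0.166   0.1435  0.03  ] turn [-1.000e-03  5.000e-04 -8.556e-01] rows 4.5
```

Call:
drive_tool:
  targets:
    - [-0.033, 0.029, 0, 0, 0, -0.17, 0.1]
    - [-0.066, 0.057, 0, 0, 0, -0.34, 0.1]
    - [-0.1, 0.086, 0, 0, 0, -0.51, 0.1]
    - [-0.133, 0.115, 0.01, 0, 0, -0.68, 0.1]
    - [-0.166, 0.1435, 0.03, 0, 0, -0.855, 0.1]

```text
t: 34.7
ee_pos: [0.4366, -0.2124, 0.2509]
eef_rot: [[0.039, 0.999, 0.002], [0.999, -0.039, -0.001], [-0.001, 0.002, -1.0]]
force: [0.3, -0.0, -2.7]
gripper_width: 0.0298
grip_force: 25.0
```

Call:
drive_tool:
  targets:
    - [0, 0, 0.02, 0, 0, 0, 0.1]
    - [0, 0, 0.07, 0, 0, 0, 0.1]
    - [0, 0, 0.13, 0, 0, 0, 0.1]
    - [0, 0, 0.18, 0, 0, 0, 0.1]
    - [0, 0, 0.2, 0, 0, 0, 0.1]

```text
t: 35.2
ee_pos: [0.4342, -0.2104, 0.1276]
eef_rot: [[0.045, 0.999, -0.005], [0.999, -0.045, 0.002], [0.002, -0.005, -1.0]]
force: [-0.2, -1.0, -1.0]
gripper_width: 0.0302
grip_force: 25.0
```

Call:
drive_tool:
  targets:
    - [0, 0, 0, 0, 0, 0, 0.1]
    - [0, 0, 0, 0, 0, 0, 0.1]
    - [0, 0, 0, 0, 0, 0, 0.1]
    - [0, 0, 0, 0, 0, 0, 0.1]
    - [0, 0, 0, 0, 0, 0, 0.1]

```text
t: 35.7
ee_pos: [0.436, -0.2118, 0.1311]
eef_rot: [[0.046, 0.999, 0.001], [0.999, -0.046, -0.001], [-0.001, 0.001, -1.0]]
force: [-0.3, -0.6, -3.1]
gripper_width: 0.0301
grip_force: 25.0
```

Run:
```python
from h import *
go((.436,-.2105,.0185),87.5)
s,im=grab('wrist','w11.png'); np.save('w11.npy',np.r_[s['ee_pos'],s['eef_rot'].ravel()]); print(s['ee_pos'])
```

```text
t 35.7 shift [ 0.0023 -0.0003  0.1877] turn [ 0.0017  0.0013 -0.003 ] rows 2.3
[ 0.43597861 -0.21176884  0.1311491 ]
```

View pics/w11.png

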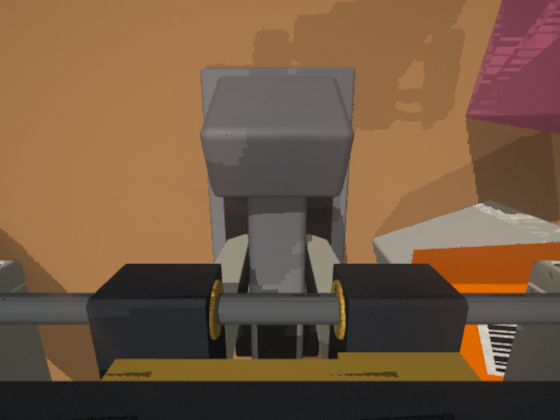

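The scanner is aligned over the dock: far edge (203,70)–(354,70), head centred at 278. I'll lower it and release.

Call:
drive_tool:
  targets:
    - [0.002, 0, 0.05, 0, 0, 0, 0.1]
    - [0.002, 0, 0.1, 0, 0, 0, 0.1]
    - [0.002, 0, 0.14, 0, 0, 0, 0.1]
    - [0.002, 0, 0.165, 0, 0, 0, 0.1]
    - [0.002, 0, 0.18, 0, 0, 0, 0.1]

```text
t: 36.25
ee_pos: [0.4353, -0.2103, 0.0214]
eef_rot: [[0.046, 0.999, -0.001], [0.999, -0.046, 0.0], [0.0, -0.001, -1.0]]
force: [-0.1, 0.5, -2.5]
gripper_width: 0.03
grip_force: 25.0
```

Call:
drive_tool:
  targets:
    - [0, 0, 0.002, 0, 0, 0, 0.1]
    - [0, 0, 0.004, 0, 0, 0, 0.1]
    - [0, 0, 0.006, 0, 0, 0, 0.1]
    - [0, 0, 0.008, 0, 0, 0, 0.1]
    - [0, 0, 0.008, 0, 0, 0, 0.1]

```text
t: 36.75
ee_pos: [0.4357, -0.2105, 0.0179]
eef_rot: [[0.046, 0.999, 0.0], [0.999, -0.046, -0.001], [-0.001, 0.0, -1.0]]
force: [-0.3, -0.2, -1.6]
gripper_width: 0.0295
grip_force: 25.0
```

Call:
drive_tool:
  targets:
    - [0, 0, 0, 0, 0, 0, 0.4]
    - [0, 0, 0, 0, 0, 0, 0.5]
    - [0, 0, 0, 0, 0, 0, 0.7]
    - [0, 0, 0, 0, 0, 0, 0.9]
    - [0, 0, 0, 0, 0, 0, 1]

```text
t: 37.25
ee_pos: [0.4356, -0.2104, 0.0176]
eef_rot: [[0.046, 0.999, -0.0], [0.999, -0.046, -0.0], [-0.0, -0.0, -1.0]]
force: [0.2, 0.7, 0.3]
gripper_width: 0.0646
grip_force: 0.0
```

Call:
drive_tool:
  targets:
    - [0, 0, 0, 0, 0, 0, 1]
    - [0, 0, 0, 0, 0, 0, 1]
    - [0, 0, 0, 0, 0, 0, 1]
    - [0, 0, 0, 0, 0, 0, 1]
    - [0, 0, 0, 0, 0, 0, 1]

```text
t: 37.75
ee_pos: [0.4355, -0.2104, 0.0175]
eef_rot: [[0.046, 0.999, -0.0], [0.999, -0.046, -0.0], [-0.0, -0.0, -1.0]]
force: [0.9, -0.5, 1.0]
gripper_width: 0.0931
grip_force: 0.0
```

Call:
drive_tool:
  targets:
    - [0, 0, -0.04, 0, 0, 0, 1]
    - [0, 0, -0.11, 0, 0, 0, 1]
    - [0, 0, -0.18, 0, 0, 0, 1]
    - [0, 0, -0.25, 0, 0, 0, 1]
    - [0, 0, -0.3, 0, 0, 0, 1]

```text
t: 38.25
ee_pos: [0.4361, -0.2106, 0.2004]
eef_rot: [[0.046, 0.999, 0.003], [0.999, -0.046, -0.002], [-0.002, 0.003, -1.0]]
force: [-0.6, -0.7, -0.2]
gripper_width: 0.0932
grip_force: 0.0
```

Call:
drive_tool:
  targets:
    - [0, 0, 0, 0, 0, 0, 0.5]
    - [0, 0, 0, 0, 0, 0, 0]
    - [0, 0, 0, 0, 0, 0, 0]
    - [0, 0, 0, 0, 0, 0, 0]
    - [0, 0, 0, 0, 0, 0, 0]

```text
t: 38.75
ee_pos: [0.4349, -0.2101, 0.1963]
eef_rot: [[0.046, 0.999, -0.003], [0.999, -0.046, 0.001], [0.001, -0.003, -1.0]]
force: [0.1, -0.1, 0.0]
gripper_width: 0.0576
grip_force: 0.0
```

Run:
```python
from h import *
s,im=grab('wrist','w12.png'); np.save('w12.npy',np.r_[s['ee_pos'],s['eef_rot'].ravel()]); print(s['ee_pos'])
go((.41,-.01,.2),130); go((.397,.202,.12),175)
```

```text
[ 0.43489821 -0.21007257  0.19631704]
t 38.8 shift [ 0.3313 -0.0571 -0.0055] turn [-0.0026 -0.0016 -0.9473] rows 5.0
t 38.8 shift [ 0.6832 -0.0946  0.1281] turn [-0.002  -0.0027 -1.9473] rows 10.2
```

View pics/w12.png

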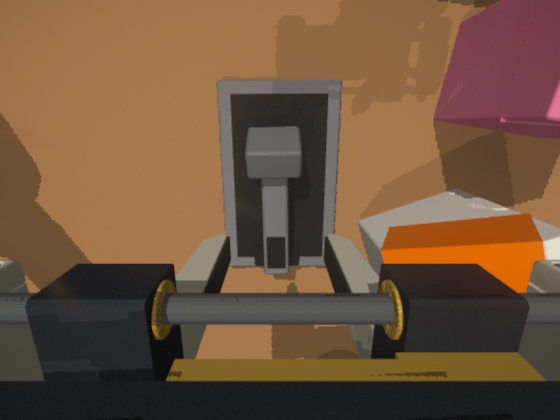

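Run:
```python
from h import *
s=loadv('w12.npy')
P=lambda p,z:plane('wrist',p,z,s)
D=np.array([P(p,.012) for p in [(219,83),(341,82),(334,266),(231,269)]]); print('dock',D.round(3),D.mean(0).round(4))
a,b=P((276.5,271),.046),P((275,180),.046); u=b-a; print('handle',a.round(4),b.round(4),np.degrees(np.arctan2(u[1],u[0])),np.linalg.norm(u))
u/=np.linalg.norm(u); print('origin',a+.075*u)
f=P((274,128),.07); print(f,np.linalg.norm((f-a)[:2]))
c=[P(p,.046) for p in[(265,180),(287,180),(264,270),(289,270)]];print(np.round(c,4))
```

```text
dock [[ 0.374 -0.093  0.012]
 [ 0.51  -0.098  0.012]
 [ 0.503 -0.323  0.012]
 [ 0.368 -0.322  0.012]] [ 0.4387 -0.2089  0.012 ]
handle [ 0.4285 -0.3086  0.046 ] [ 0.432  -0.1981  0.046 ] 88.20161946930392 0.1104816464053534
origin [ 0.43088566 -0.23360444  0.046     ]
[ 0.43392926 -0.1425236   0.07      ] 0.16613159264820063
[[ 0.4211 -0.1976  0.046 ]
 [ 0.4451 -0.1987  0.046 ]
 [ 0.4137 -0.3066  0.046 ]
 [ 0.4435 -0.3079  0.046 ]]
```

After release the scanner now sits at origin (0.431,-0.234), about 25 mm off the dock's middle, so it was knocked. I'll regrasp it and re-centre it.

Run:
```python
from h import *
go((.431,-.2336,.0185),88)
```

```text
t 38.8 shift [-0.0395 -0.0043  0.2967] turn [-0.003  -0.0006 -0.014 ] rows 3.6
```

Call:
drive_tool:
  targets:
    - [-0.039, 0.006, 0, 0, 0, 0, 1]
    - [-0.039, 0.006, 0, 0, 0, 0, 1]
    - [-0.039, 0.006, 0, 0, 0, 0, 1]
    - [-0.039, 0.006, 0, 0, 0, 0, 1]
    - [-0.039, 0.006, 0, 0, 0, 0, 1]

```text
t: 39.3
ee_pos: [0.4381, -0.2329, 0.1975]
eef_rot: [[0.045, 0.999, -0.001], [0.999, -0.045, 0.0], [0.0, -0.001, -1.0]]
force: [0.2, 0.4, -0.5]
gripper_width: 0.0889
grip_force: 0.0
```

Call:
drive_tool:
  targets:
    - [0, 0, 0, 0, 0, 0, 1]
    - [0, 0, 0, 0, 0, 0, 1]
    - [0, 0, 0, 0, 0, 0, 1]
    - [0, 0, 0, 0, 0, 0, 1]
    - [0, 0, 0, 0, 0, 0, 1]

```text
t: 39.8
ee_pos: [0.438, -0.2339, 0.1976]
eef_rot: [[0.046, 0.999, -0.0], [0.999, -0.046, -0.0], [-0.0, -0.0, -1.0]]
force: [1.1, -0.5, 0.1]
gripper_width: 0.0928
grip_force: 0.0
```

Run:
```python
from h import *
go((.431,-.2336,.0185),88); print(ctrl.read_state()['gripper_width'])
s,im=grab('wrist','w13.png'); np.save('w13.npy',np.r_[s['ee_pos'],s['eef_rot'].ravel()])
# handle tail check: bright handle rows near the tail
g=cv2.cvtColor(im,cv2.COLOR_BGR2GRAY).astype(int); print(g[180:300:6,276].tolist()); print(g[200,225:345:4].tolist())
```

```text
t 39.8 shift [ 1.000e-04 -1.170e-02  2.984e-01] turn [-0.0004  0.0005 -0.0141] rows 3.6
0.09281202479656996
[106, 106, 107, 106, 106, 105, 90, 41, 39, 39, 39, 42, 108, 82, 119, 119, 121, 120, 81, 54]
[111, 112, 48, 48, 45, 42, 42, 41, 39, 109, 108, 108, 106, 109, 102, 31, 32, 41, 40, 38, 40, 40, 40, 42, 108, 107, 109, 120, 119, 120]
```

Run:
```python
from h import *
s=loadv('w13.npy'); P=lambda p,z:plane('wrist',p,z,s)
g=cv2.cvtColor(cv2.imread('pics/w13.png'),cv2.COLOR_BGR2GRAY).astype(int)
for v in (190,200,210,250): 
    r=g[v]; u=[k for k in range(240,310) if r[k]>80]; print(v,u[0],u[-1], P(((u[0]+u[-1])/2,v),.046).round(4))
print(g[244:266,274].tolist()); print(P((274,257),.046).round(4))
a=P((274,257),.046)
go((a[0]+.003,a[1]+.075,.0185),88)
```

```text
190 258 282 [ 0.4294 -0.2334  0.046 ]
200 259 282 [ 0.4294 -0.2449  0.046 ]
210 259 283 [ 0.4294 -0.2566  0.046 ]
250 240 309 [ 0.4309 -0.3058  0.046 ]
[39, 37, 40, 41, 42, 83, 109, 109, 109, 109, 100, 83, 81, 81, 82, 82, 83, 81, 81, 103, 122, 120]
[ 0.4299 -0.3148  0.046 ]
t 39.85 shift [-0.0101 -0.008   0.2984] turn [-0.0004  0.0005 -0.0142] rows 3.6
```

Call:
drive_tool:
  targets:
    - [-0.002, -0.012, 0.07, 0, 0, -0.01, 1]
    - [-0.002, -0.012, 0.14, 0, 0, -0.01, 1]
    - [-0.002, -0.012, 0.21, 0, 0, -0.01, 1]
    - [-0.002, -0.012, 0.27, 0, 0, -0.01, 1]
    - [-0.002, -0.012, 0.297, 0, 0, -0.01, 1]

```text
t: 40.35
ee_pos: [0.4292, -0.234, 0.0165]
eef_rot: [[0.038, 0.999, -0.005], [0.999, -0.038, 0.002], [0.002, -0.005, -1.0]]
force: [-0.2, 0.2, 0.5]
gripper_width: 0.0928
grip_force: 0.0
```

Call:
drive_tool:
  targets:
    - [0, 0, 0, 0, 0, 0, 1]
    - [0, 0, 0, 0, 0, 0, 0.5]
    - [0, 0, 0, 0, 0, 0, 0.3]
    - [0, 0, 0, 0, 0, 0, 0.2]
    - [0, 0, 0, 0, 0, 0, 0.1]

```text
t: 40.85
ee_pos: [0.4314, -0.2352, 0.0204]
eef_rot: [[0.038, 0.999, 0.002], [0.999, -0.038, -0.001], [-0.001, 0.002, -1.0]]
force: [-1.1, -0.3, 0.7]
gripper_width: 0.0656
grip_force: 0.0
```

Call:
drive_tool:
  targets:
    - [0, 0, 0, 0, 0, 0, 0.1]
    - [0, 0, 0, 0, 0, 0, 0.1]
    - [0, 0, 0, 0, 0, 0, 0.1]
    - [0, 0, 0, 0, 0, 0, 0.1]
    - [0, 0, 0, 0, 0, 0, 0.1]

```text
t: 41.35
ee_pos: [0.4309, -0.2348, 0.0194]
eef_rot: [[0.038, 0.999, -0.0], [0.999, -0.038, -0.0], [-0.0, -0.0, -1.0]]
force: [0.2, -0.2, 0.1]
gripper_width: 0.0296
grip_force: 25.0
```

Call:
drive_tool:
  targets:
    - [0, 0, -0.02, 0, 0, 0, 0.1]
    - [0, 0, -0.05, 0, 0, 0, 0.1]
    - [0, 0, -0.05, 0, 0, 0, 0.1]
    - [0, 0, -0.05, 0, 0, 0, 0.1]
    - [0, 0, -0.05, 0, 0, 0, 0.1]

```text
t: 41.85
ee_pos: [0.4302, -0.2346, 0.0489]
eef_rot: [[0.038, 0.999, -0.001], [0.999, -0.038, 0.0], [0.0, -0.001, -1.0]]
force: [-0.7, -0.9, -1.9]
gripper_width: 0.0296
grip_force: 25.0
```

Run:
```python
from h import *
print(ctrl.read_state()['ee_pos']); go((.4375,-.2075,.0185),87.5)
```

```text
[ 0.43022141 -0.23459762  0.04892549]
t 41.85 shift [0.0456 0.0105 0.0507] turn [-0.0019 -0.0001  0.007 ] rows 0.8
```

Call:
drive_tool:
  targets:
    - [0.03, 0.007, 0, 0, 0, 0, 0.1]
    - [0.045, 0.01, 0, 0, 0, 0, 0.1]
    - [0.045, 0.01, 0.015, 0, 0, 0, 0.1]
    - [0.045, 0.01, 0.03, 0, 0, 0, 0.1]
    - [0.045, 0.01, 0.042, 0, 0, 0, 0.1]

```text
t: 42.35
ee_pos: [0.437, -0.2087, 0.0229]
eef_rot: [[0.039, 0.999, -0.002], [0.999, -0.039, -0.0], [-0.001, -0.002, -1.0]]
force: [0.2, -0.0, -3.3]
gripper_width: 0.03
grip_force: 25.0
```

Call:
drive_tool:
  targets:
    - [0, 0, 0.002, 0, 0, 0, 0.1]
    - [0, 0, 0.004, 0, 0, 0, 0.1]
    - [0, 0, 0.006, 0, 0, 0, 0.1]
    - [0, 0, 0.008, 0, 0, 0, 0.1]
    - [0, 0, 0.008, 0, 0, 0, 0.1]

```text
t: 42.85
ee_pos: [0.4379, -0.2082, 0.0195]
eef_rot: [[0.038, 0.999, 0.0], [0.999, -0.038, -0.001], [-0.001, 0.0, -1.0]]
force: [0.2, 1.0, -1.4]
gripper_width: 0.0294
grip_force: 25.0
```

Call:
drive_tool:
  targets:
    - [0, 0, 0, 0, 0, 0, 0.4]
    - [0, 0, 0, 0, 0, 0, 0.5]
    - [0, 0, 0, 0, 0, 0, 0.7]
    - [0, 0, 0, 0, 0, 0, 0.9]
    - [0, 0, 0, 0, 0, 0, 1]

```text
t: 43.35
ee_pos: [0.4379, -0.2081, 0.0195]
eef_rot: [[0.038, 0.999, -0.0], [0.999, -0.038, -0.0], [-0.0, -0.0, -1.0]]
force: [-0.4, -0.3, -0.1]
gripper_width: 0.0646
grip_force: 0.0
```

Call:
drive_tool:
  targets:
    - [0, 0, 0, 0, 0, 0, 1]
    - [0, 0, 0, 0, 0, 0, 1]
    - [0, 0, 0, 0, 0, 0, 1]
    - [0, 0, 0, 0, 0, 0, 1]
    - [0, 0, 0, 0, 0, 0, 1]

```text
t: 43.85
ee_pos: [0.4378, -0.2081, 0.0193]
eef_rot: [[0.038, 0.999, -0.0], [0.999, -0.038, -0.0], [-0.0, -0.0, -1.0]]
force: [0.9, -0.2, 0.3]
gripper_width: 0.0926
grip_force: 0.0
```

Call:
drive_tool:
  targets:
    - [0, 0, -0.04, 0, 0, 0, 1]
    - [0, 0, -0.11, 0, 0, 0, 1]
    - [0, 0, -0.18, 0, 0, 0, 1]
    - [0, 0, -0.25, 0, 0, 0, 1]
    - [0, 0, -0.3, 0, 0, 0, 1]

```text
t: 44.35
ee_pos: [0.4383, -0.2083, 0.2022]
eef_rot: [[0.038, 0.999, 0.003], [0.999, -0.038, -0.002], [-0.002, 0.003, -1.0]]
force: [0.9, -0.0, 0.5]
gripper_width: 0.0931
grip_force: 0.0
```

Call:
drive_tool:
  targets:
    - [0, 0, 0, 0, 0, 0, 1]
    - [0, 0, 0, 0, 0, 0, 1]
    - [0, 0, 0, 0, 0, 0, 1]
    - [0, 0, 0, 0, 0, 0, 1]
    - [0, 0, 0, 0, 0, 0, 1]

```text
t: 44.85
ee_pos: [0.4372, -0.2077, 0.1981]
eef_rot: [[0.038, 0.999, -0.003], [0.999, -0.038, 0.001], [0.001, -0.003, -1.0]]
force: [0.6, 0.8, 0.6]
gripper_width: 0.0929
grip_force: 0.0
```

Run:
```python
from h import *
s,im=grab('wrist','w14.png'); print(s['ee_pos']); P=lambda p,z:plane('wrist',p,z,s)
np.save('w14.npy',np.r_[s['ee_pos'],s['eef_rot'].ravel()])
g=cv2.cvtColor(im,cv2.COLOR_BGR2GRAY).astype(int)
for v in (195,210): 
    r=g[v]; u=[k for k in range(245,310) if r[k]>80]; print(v,u[0],u[-1], P(((u[0]+u[-1])/2,v),.046).round(4))
print(g[230:285,277].tolist())
go((.436,-.08,.2),110);
```

```text
[ 0.43718454 -0.2077353   0.1981291 ]
195 266 289 [ 0.4363 -0.2133  0.046 ]
210 266 289 [ 0.4356 -0.2307  0.046 ]
[35, 38, 35, 37, 38, 38, 39, 37, 38, 37, 38, 35, 37, 38, 38, 38, 36, 39, 55, 92, 108, 107, 107, 101, 79, 49, 33, 41, 65, 75, 75, 72, 92, 107, 108, 109, 95, 77, 81, 101, 119, 118, 119, 119, 120, 119, 118, 119, 119, 118, 117, 118, 119, 102, 88]
t 44.9 shift [ 0.2127 -0.0104 -0.0026] turn [-0.0029 -0.0012 -0.4929] rows 2.6
```

View pics/w14.png

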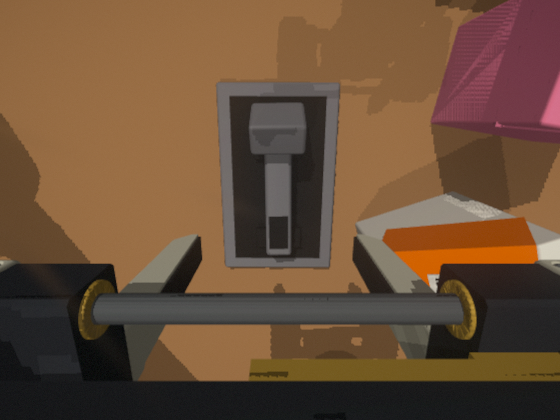

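The scanner is centred in the dock: head (277,128), handle to (278,254), dock 218–340. Now I'll move to the large key.

Call:
drive_tool:
  targets:
    - [0.07, 0.005, 0, 0, 0, -0.16, 0.5]
    - [0.14, 0.01, 0, 0, 0, -0.32, 0]
    - [0.21, 0.02, 0, 0, 0, -0.48, 0]
    - [0.28, 0.03, 0, 0, 0, -0.64, 0]
    - [0.34, 0.04, 0, 0, 0, -0.8, 0]

```text
t: 45.4
ee_pos: [0.4695, -0.0027, 0.199]
eef_rot: [[-0.562, 0.827, -0.001], [0.827, 0.562, 0.0], [0.001, -0.001, -1.0]]
force: [0.6, 0.2, -0.2]
gripper_width: 0.0577
grip_force: 0.0
```

Call:
drive_tool:
  targets:
    - [0, 0, 0, 0, 0, 0, 0]
    - [0, 0, 0, 0, 0, 0, 0]
    - [0, 0, 0, 0, 0, 0, 0]
    - [0, 0, 0, 0, 0, 0, 0]
    - [0, 0, 0, 0, 0, 0, 0]

```text
t: 45.9
ee_pos: [0.4694, -0.0064, 0.1992]
eef_rot: [[-0.554, 0.832, -0.001], [0.832, 0.554, -0.001], [-0.0, -0.001, -1.0]]
force: [0.3, 0.3, 0.3]
gripper_width: 0.0178
grip_force: 0.0
```

Run:
```python
from h import *
go((.397,.202,.15),150); print(ctrl.read_state()['joint_positions'].round())
```

```text
t 45.9 shift [0.356  0.092  0.0817] turn [-1.400e-03  2.000e-04 -5.854e-01] rows 4.5
[ 10.  21. -16. 112.   8.  48.  23.]
```

Call:
drive_tool:
  targets:
    - [0.07, 0.018, 0, 0, 0, -0.12, 0]
    - [0.14, 0.036, 0.01, 0, 0, -0.24, 0]
    - [0.21, 0.055, 0.03, 0, 0, -0.36, 0]
    - [0.28, 0.075, 0.05, 0, 0, -0.48, 0]
    - [0.356, 0.092, 0.08, 0, 0, -0.58, 0]

```text
t: 46.4
ee_pos: [0.3974, 0.2039, 0.1515]
eef_rot: [[-0.865, 0.501, 0.003], [0.501, 0.865, 0.001], [-0.002, 0.002, -1.0]]
force: [0.2, -0.0, -0.3]
gripper_width: 0.0008
grip_force: 0.0
```

Call:
drive_tool:
  targets:
    - [0, 0, 0, 0, 0, 0, 0]
    - [0, 0, 0, 0, 0, 0, 0]
    - [0, 0, 0, 0, 0, 0, 0]
    - [0, 0, 0, 0, 0, 0, 0]
    - [0, 0, 0, 0, 0, 0, 0]

```text
t: 46.9
ee_pos: [0.3975, 0.2017, 0.1515]
eef_rot: [[-0.864, 0.504, 0.001], [0.504, 0.864, -0.001], [-0.001, -0.0, -1.0]]
force: [-0.1, 0.6, 0.6]
gripper_width: 0.0004
grip_force: 0.0
```

Run:
```python
from h import *
go((.397,.202,.070),150); print(ctrl.read_state()['joint_positions'].round())
```

```text
t 46.9 shift [1.000e-03 1.000e-04 1.359e-01] turn [-0.0003  0.001  -0.0062] rows 1.6
[-13.  24. -23. 118.  15.  40.  14.]
```

Call:
drive_tool:
  targets:
    - [0, 0, 0.06, 0, 0, 0, 0]
    - [0, 0, 0.11, 0, 0, 0, 0]
    - [0, 0, 0.135, 0, 0, 0, 0]
    - [0, 0, 0.143, 0, 0, 0, 0]
    - [0, 0, 0.15, 0, 0, 0, 0]

```text
t: 47.4
ee_pos: [0.3971, 0.2027, 0.0612]
eef_rot: [[-0.865, 0.502, 0.0], [0.502, 0.865, -0.0], [-0.0, -0.0, -1.0]]
force: [-0.4, 0.2, -0.8]
gripper_width: 0.0003
grip_force: 0.0
```

Call:
drive_tool:
  targets:
    - [0, 0, 0.003, 0, 0, 0, 0]
    - [0, 0, 0.006, 0, 0, 0, 0]
    - [0, 0, 0.009, 0, 0, 0, 0]
    - [0, 0, 0.011, 0, 0, 0, 0]
    - [0, 0, 0.011, 0, 0, 0, 0]

```text
t: 47.9
ee_pos: [0.3972, 0.2032, 0.055]
eef_rot: [[-0.865, 0.501, 0.001], [0.501, 0.865, 0.0], [-0.001, 0.001, -1.0]]
force: [0.8, 0.1, 2.8]
gripper_width: 0.0005
grip_force: 1.3
```

Call:
drive_tool:
  targets:
    - [0, 0, 0.003, 0, 0, 0, 0]
    - [0, 0, 0.005, 0, 0, 0, 0]
    - [0, 0, 0.007, 0, 0, 0, 0]
    - [0, 0, 0.008, 0, 0, 0, 0]
    - [0, 0, 0.008, 0, 0, 0, 0]

```text
t: 48.4
ee_pos: [0.3972, 0.2032, 0.0511]
eef_rot: [[-0.865, 0.501, 0.002], [0.501, 0.865, -0.0], [-0.002, 0.001, -1.0]]
force: [-0.1, -1.6, 16.0]
gripper_width: 0.0004
grip_force: 7.8
```

Fully down at 16 N. I'll lift and go to the middle key.

Call:
drive_tool:
  targets:
    - [0, 0, -0.02, 0, 0, 0, 0]
    - [0, 0, -0.045, 0, 0, 0, 0]
    - [0, 0, -0.06, 0, 0, 0, 0]
    - [0, 0, -0.06, 0, 0, 0, 0]
    - [0, 0, -0.06, 0, 0, 0, 0]

```text
t: 48.9
ee_pos: [0.3962, 0.2028, 0.0855]
eef_rot: [[-0.865, 0.501, -0.001], [0.501, 0.865, -0.001], [0.001, -0.001, -1.0]]
force: [-0.3, -0.2, 0.1]
gripper_width: 0.0004
grip_force: 0.0
```

Run:
```python
from h import *
go((.4577,.195,.076),150)
```

```text
t 48.9 shift [-0.0951  0.0402  0.0157] turn [-0.0014 -0.0007 -0.002 ] rows 1.3
```

Call:
drive_tool:
  targets:
    - [-0.05, 0.02, 0, 0, 0, 0, 0]
    - [-0.095, 0.04, 0, 0, 0, 0, 0]
    - [-0.095, 0.04, 0, 0, 0, 0, 0]
    - [-0.095, 0.04, 0.015, 0, 0, 0, 0]
    - [-0.095, 0.04, 0.025, 0, 0, 0, 0]

```text
t: 49.4
ee_pos: [0.456, 0.195, 0.0694]
eef_rot: [[-0.866, 0.5, -0.003], [0.5, 0.866, -0.001], [0.002, -0.003, -1.0]]
force: [-0.5, 0.7, 1.1]
gripper_width: 0.0003
grip_force: 0.0
```

Call:
drive_tool:
  targets:
    - [0, 0, 0.006, 0, 0, 0, 0]
    - [0, 0, 0.013, 0, 0, 0, 0]
    - [0, 0, 0.018, 0, 0, 0, 0]
    - [0, 0, 0.022, 0, 0, 0, 0]
    - [0, 0, 0.025, 0, 0, 0, 0]

```text
t: 49.9
ee_pos: [0.4577, 0.1953, 0.0558]
eef_rot: [[-0.865, 0.501, -0.0], [0.501, 0.865, -0.0], [0.0, -0.001, -1.0]]
force: [-1.5, -0.3, 1.4]
gripper_width: 0.0004
grip_force: 1.1
```

Call:
drive_tool:
  targets:
    - [0, 0, 0.003, 0, 0, 0, 0]
    - [0, 0, 0.006, 0, 0, 0, 0]
    - [0, 0, 0.008, 0, 0, 0, 0]
    - [0, 0, 0.0095, 0, 0, 0, 0]
    - [0, 0, 0.0095, 0, 0, 0, 0]

```text
t: 50.4
ee_pos: [0.4577, 0.1953, 0.0512]
eef_rot: [[-0.865, 0.501, -0.0], [0.501, 0.865, -0.001], [-0.0, -0.001, -1.0]]
force: [-2.7, -0.3, 11.5]
gripper_width: 0.0002
grip_force: 5.8
```

Call:
drive_tool:
  targets:
    - [0, 0, -0.03, 0, 0, 0, 0]
    - [0, 0, -0.1, 0, 0, 0, 0]
    - [0, 0, -0.18, 0, 0, 0, 0]
    - [0, 0, -0.26, 0, 0, 0, 0]
    - [0, 0, -0.33, 0, 0, 0, 0]

```text
t: 50.9
ee_pos: [0.4584, 0.1952, 0.2505]
eef_rot: [[-0.865, 0.502, 0.002], [0.502, 0.865, 0.0], [-0.001, 0.001, -1.0]]
force: [1.6, -0.9, -0.1]
gripper_width: 0.0003
grip_force: 0.0
```

Call:
drive_tool:
  targets:
    - [0, 0, 0, 0, 0, 0, 0]
    - [0, 0, 0, 0, 0, 0, 0]
    - [0, 0, 0, 0, 0, 0, 0]
    - [0, 0, 0, 0, 0, 0, 0]
    - [0, 0, 0, 0, 0, 0, 0]

```text
t: 51.4
ee_pos: [0.4574, 0.1949, 0.2467]
eef_rot: [[-0.865, 0.501, -0.003], [0.501, 0.865, -0.001], [0.002, -0.003, -1.0]]
force: [0.2, -0.4, 0.6]
gripper_width: 0.0005
grip_force: 0.0
```

Run:
```python
from h import *
s,im=grab('scene','e.png'); print(s['t'],s['ee_pos'],s['force'])
# scanner handle/head in the scene view: lighter pixels on the black dock top
g=cv2.cvtColor(im,cv2.COLOR_BGR2GRAY).astype(int); g0=cv2.cvtColor(cv2.imread('pics/scene0.png'),cv2.COLOR_BGR2GRAY).astype(int)
for n,G in (('before',g0),('now',g)):
    poly=np.array([(183,246),(226,221),(241,237),(198,265)]); m=np.zeros(G.shape,np.uint8); cv2.fillPoly(m,[poly],1)
    v,u=np.nonzero((m>0)&(G>62)); c=(u.mean(),v.mean()); print(n,c,plane('scene',c,.04).round(4),len(u))
d=np.abs(g-g0)>45; print('changed px near bins', d[155:215,325:380].sum(), d[200:250,290:340].sum(), d[255:315,190:245].sum(), 'mug',d[290:330,110:152].sum(),'bowl',d[122:156,350:392].sum())
```

```text
51.4 [0.4573899  0.19491976 0.24673386] [ 0.18091507 -0.38170685  0.55179591]
before (np.float64(214.9526627218935), np.float64(237.51676528599606)) [ 0.4476 -0.1934  0.04  ] 507
now (np.float64(212.27005870841487), np.float64(237.69275929549903)) [ 0.4418 -0.2009  0.04  ] 511
changed px near bins 0 0 208 mug 351 bowl 0
```

Run:
```python
from h import *
for n in('scene0','e'):
    im=cv2.imread(f'pics/{n}.png'); h=cv2.cvtColor(im,cv2.COLOR_BGR2HSV)
    m=cv2.inRange(h,(95,100,30),(120,255,255)); m[:280]=0; m[:,170:]=0; v,u=np.nonzero(m)
    o=cv2.inRange(h,(4,180,90),(18,255,255))[255:320,185:250]; y,x=np.nonzero(o)
    print(n,'mug',u.mean().round(1),v.mean().round(1),len(u),'bin2 lid',x.mean()+185,y.mean()+255,len(x))
```

```text
scene0 mug 131.5 309.5 751 bin2 lid 211.2469696969697 278.5939393939394 660
e mug 131.3 309.2 775 bin2 lid 211.18731117824774 278.6480362537764 662
```

Nothing has moved; those changes were only the arm's shadow. Handing in.

```bash
python3 -c "
from workcell import ctrl
print(ctrl.job_done())"
```

```text
the job is handed in; nothing more can be done
None
```

I did the full stock count in order and handed it in, without a verdict shown: bin_1, bin_2 and bin_3 were each scanned for over 3 s (bin_4 isn't there), the scanner was re-centred in its dock after shifting about 25 mm on the first release, and the bins, mug and bowl stand where they were; the first key press was harder than intended, about 70 N at the wrist against the 120 N limit.

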